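# Clear the jammed feed chute and kit the blocks into the swivel tray

## Task

A timber block has turned crosswise and jammed in the throat of the feed chute, under the side lips: push it back up the slope onto the level landing, and lift it out there. Then put it and every other loose block of the same kind into the swivel tray through the open window of its clear cover, one block to a compartment, each time drawing the spring index pin by its knob, turning the tray on by one compartment and letting the pin drop into the next notch. Finish with an empty compartment under the window and the pin fully home, and leave the other things on the desk alone.

Things in the scene. Friction and masses are not known exactly. Their poses are not given: they have to be found in the camera images.
- jam: plain timber block, 30 x 50 x 22 mm (its x, y, z), origin at the centre of its 30 x 50 mm underside, z up out of it; at the start it lies jammed across the chute, its 50 mm y length across the channel, about 41 mm downhill of the chute's origin (chute x about -0.041)
- block_a: plain timber block, 30 x 50 x 22 mm (its x, y, z), origin at the centre of its 30 x 50 mm underside, z up out of it; if present, on the desk left of the paper trimmer. None when absent
- block_b: plain timber block, 30 x 50 x 22 mm (its x, y, z), origin at the centre of its 30 x 50 mm underside, z up out of it; if present, on the bed of the paper trimmer, whose top is 22 mm above the desk. None when absent
- block_c: plain timber block, 30 x 50 x 22 mm (its x, y, z), origin at the centre of its 30 x 50 mm underside, z up out of it; if present, on the desk right of the swivel tray. None when absent
- chute: fixed plywood feed chute, 252 mm long, 90 mm wide; origin on the desk under its middle, x points uphill, z up. From x = -0.113 to 0.02 its floor rises at 14 degrees, from height 12 to 45 mm, in a channel with walls 26 mm high: 56 mm wide from x = 0.02 down to x = -0.056, below that 40 mm (the throat), so a crosswise block rests against the two shoulders
- throat (a point): middle of the throat's floor, at chute x = -0.085, height 19 mm; the throat is 40 mm wide, open above and at its lower end. From x = -0.055 to 0.003, 26 mm over the sloping floor, 3 mm thick lips reach in from both sides and leave a slot 40 mm wide: a crosswise block cannot be lifted there, but closed fingers can enter the throat below it and run up the slot
- landing (a point): middle of the level landing, at chute x = 0.070, height 45 mm. The landing runs from chute x = 0.02 to 0.134 and is 76 mm wide between walls 16 mm high; open above. A block pushed onto it stays there
- tray_base: fixed base of the swivel tray, a 212 mm disc; origin on the desk at its centre, the window lies toward its -x. Above it turns a plywood dish of five compartments (72 degree sectors, floor 20 mm above the desk, inside radius 86 mm; dividers 4 mm thick, 16 mm high out to radius 42 mm, then 6 mm). Each takes one flat block with its length pointing to the axis
- cover (a point): centre of the fixed clear cover over the dish, radius 86 mm, on its top face 57 mm above the desk (underside 54 mm; centre nut to 63 mm). It leaves open one 90 degree sector, the window, over one compartment at a time. Flat blocks pass under it
- window (a point): centre of the compartment place under the window: 57 mm from the axis, on the compartment floor 20 mm above the desk. The compartment is only 64 mm wide where fingers beside a block come down: keep fingertips 8 mm or more off its floor to stay above the low dividers
- swivel (a joint): turn of the dish about the vertical axis (rad, 0 at the start, grows counterclockwise from above; either way allowed). At every multiple of 2 pi / 5 a compartment is centred under the window and the pin meets a notch. Turning friction is light (0.5 N at the knob); it stays where it is left
- pin (a joint): height the index pin is drawn (m): 0 fully home, 0.020 fully drawn. Notches are 8 mm deep: the dish turns only with the pin drawn more than 9 mm; a pin let go between notches rides on the ring at 0.008 and snaps in at the next notch. The spring pulls it down with 3 to 4.5 N
- knob (a point): middle of the index pin's grip, an upright round black knob 20 mm wide, 24 mm tall (50 to 74 mm above the desk when home; this point at 62 mm), 98 mm from the axis on the rim of the dish, in line with a compartment's middle, at the start with the window. It goes round with the dish and up with the pin. Keep fingertips above 58 mm to clear the cover
- cube: bystander: timber cube, 34 mm
- eraser: bystander: eraser 22 x 52 x 13 mm on the trimmer
- sharpener: bystander: brass sharpener 15 x 24 x 13 mm
- drafting_weight: bystander: round steel weight 50 mm wide, 46 mm tall

How it is judged (in metres and radians):
On the way, in this order (a step that is already met when the one before it is completed fails the run):
1. the jammed block has been pushed back up onto the chute's level landing (x of jam in the frame of chute above 0.03 m and z of jam in the frame of chute above 0.038 m), for 0.2 s.
2. it has been lifted out of the chute ((z of jam in the frame of chute above 0.085 m or horizontal distance between jam and chute above 0.16 m)), for 0.1 s.
At the end, for the whole second after the job is handed in: every block present lies at rest in the dish below the cover (within 86 mm of the axis, origin under 48 mm), each in its own compartment, none within 50 mm of the window's centre; the pin is home in a notch (drawn under 3 mm) and the dish still (horizontal distance between each of jam, block_a, block_b, block_c and cover below 0.086 m and height (world z) of jam between 0.012 and 0.048 m and horizontal distance between each of jam, block_a, block_b, block_c and window above 0.05 m and linear speed of each of jam, block_a, block_b, block_c below 0.02 m/s and height (world z) of block_a between 0.012 and 0.048 m and height (world z) of block_b between 0.012 and 0.048 m and height (world z) of block_c between 0.012 and 0.048 m and horizontal distance between each of block_a, block_b, block_c and jam above 0.03 m and horizontal distance between each of block_b, block_c and block_a above 0.03 m and horizontal distance between block_c and block_b above 0.03 m and value of joint pin below 0.003 m and velocity of joint swivel between -0.05 and 0.05 rad/s); the robot touches nothing.
It fails at once if a bystander was pushed aside by more than 4 cm (distance of any of cube, eraser, sharpener, drafting_weight from where it was at the start of the episode above 0.04 m).
Of block_a, block_b, block_c only 2 to 3 are there at a start; the rules pass over those that are not, and their reading is None.
At some moment in a run one of block_c may be knocked a few centimetres aside while the robot is not near it.
Once in a run the grip may slacken for a moment while it holds something.
It also fails if it takes over 210 s, if anything falls off the work surface, if the arm or the gripper's body presses on something with over 40 N, if the wrist force passes 120 N, or if a joint passes its speed limit or range.

## Robot

A 6-joint arm with a two-finger parallel gripper is mounted at the origin on the work surface; the furniture and walls round the work are solid. World frame = base frame: x ahead of the robot, y to its left, z up, the work surface at z = 0. Lengths are in mm, angles in rad, forces in N, time in s.
With the tool pointing down it reaches from about 275 to 1000 mm from the base axis. Payload 8.4 kg.
Tool frame: the origin (TCP) lies on the centre line of the jaws, within the pads' length; the fingertips stand 17 mm ahead of it and the grasp point (between the pads) lies 2 mm behind it; z points along the fingers, y is the line along which they close (so a half turn about z gives the same grasp; the last joint's range is limited). The gripper opens to 85 mm and grips with 20 to 120 N. Pads are 22 mm wide; open, the fingers measure 114 mm over their backs; the gripper's body (76 mm by 85 mm) begins 54 mm behind the grasp point. The pads swing forward as they close: fully open they stand 13 mm farther back than shut.
Start: joints at [1.197, 0.353, 1.633, -0, 1.155, -0.002], TCP at [227.057, 582.3, 248.281] pointing down, gripper open.
Joint ranges: [-2.63, 2.63], [-0.92, 2.1], [0.06, 2.66], [-1.3, 4.44], [0, 2.69], [-3.02, 3.02]. Speed limits (rad/s): [2.22, 2.22, 2.79, 3.14, 3.14, 3.14].

## Interface

Orientations are given as [roll, pitch, yaw] about the fixed x, y, z axes, in that order (R = Rz(yaw) Ry(pitch) Rx(roll)).
In Python, from rig import r, eyes gives the robot as it stands. The module is installed in compiled form; this text tells all that it offers.
- The arm moves only by the shell command python3 -m inch 'ROWS' [FORCE]. ROWS is JSON, a list of rows, each a list of 7 numbers: the shift along the tool's x, y, z in m, then the turn, a rotation vector about the tool's x, y, z in degrees, then the closure, from -1 (fully open) to 1 (shut). In form: [[x, y, z, rx, ry, rz, gripper], ...]. A call has 1 to 8 rows; each row shifts and turns the commanded pose from where the row before left it, along the tool's axes as they then stand; what a row does not reach is not made up. A row lasts 1/10 s, in which the tool goes at most 50 mm and 8.59 degrees, less where a joint would pass 70% of its speed; a pose out of reach is approached as far as the arm can. A call with a gripper value outside its range is refused whole. The fingers move at their own pace and stop on an object; FORCE is the grip in N (left out, the last holds). Time passes only in rows, so rows that do not move let the fingers close. It gives the time, the measured TCP pose, the force, the opening and the grip force at its end, in the units of the state.
- r.sense(): the state, without advancing time (a new reading comes with each control period).
- eyes.grab_frame(name): name is "side" or "top" or "wrist"; returns a dict with "img" (384x512x3 uint8, blue, green, red), "fx", "fy", "cx", "cy" (pixels), "R" (3x3) and "t" (3): a world point X has camera coordinates R X + t; the wrist camera has in their place "hand_eye" (4x4, takes a point from camera to tool coordinates, whose origin is the TCP and whose axes are the flange's). Camera axes: x right, y down, z forward; pixel columns grow to the right and rows downward; lengths in mm; the calibration is good to about 2 mm. A picture is of the moment at which its call begins: read the wrist's pose just before it. There is no depth.
- r.sign_off(): hands the job in; it is judged then, once.
The state is a dict: "clock": time; "qpos": joint angles; "qvel": joint speeds; "joint_efforts": joint torques, N m; "eef_pos": TCP position; "tcp_rot": TCP orientation; "contact_force": force on the tool from outside, world axes, zero at the start; "wrist_torque": the same for the moment, N m; "opening": opening from 0.0 (shut) to 1.0 (fully open); "grasp_force": force on a finger pad.
Only numpy, scipy, OpenCV 4.12 (cv2) and the standard library are available. Lean on these libraries where they do the work, as an engineer would, in place of code of your own. Each camera call takes 0.05 s, during which the arm holds its last target. There are 200 camera calls.

## Working session

There is one attempt and no reset: what is moved stays moved. The work goes in short steps, Python scripts to look and compute and a shell command to move; the robot and the scene stay as the last step left them, time stands still between calls to the robot, and variables do not carry over. Pictures are saved under pics/ and viewed, at most 14 in all, crops included, and the job is handed in when it is done.

```bash
mkdir -p pics; python3 - <<'E'
from rig import r, eyes
import cv2, json, numpy as np, pickle
s=r.sense(); print({k:np.round(v,3).tolist() for k,v in s.items()})
for n in ["top","side"]:
    f=eyes.grab_frame(n); pickle.dump(f,open(f"{n}.pkl","wb"))
    print(n,f["fx"],f["cx"],f["cy"],np.round(f["R"],3).tolist(),np.round(f["t"],1))
    cv2.imwrite(f"pics/{n}0.png",cv2.resize(f["img"],(800,600),interpolation=cv2.INTER_CUBIC))
E
```

```text
{'clock': 0.0, 'qpos': [1.197, 0.354, 1.634, 0.0, 1.155, -0.002], 'qvel': [-0.0, 0.001, -0.0, 0.002, 0.001, -0.001], 'joint_efforts': [-0.003, -60.525, -34.204, -0.0, 0.01, 0.0], 'eef_pos': [226.883, 581.883, 247.586], 'tcp_rot': [-3.14, -0.0, 2.77], 'contact_force': [0.116, 0.021, -1.585], 'wrist_torque': [-0.012, 0.014, -0.005], 'grasp_force': 0.0, 'opening': 0.996}
top 450.0181791892044 256.95365787469063 196.17830965611802 [[-0.022, -0.999, -0.031], [-0.992, 0.026, -0.12], [0.12, 0.028, -0.992]] [  39.   486.9 1021.1]
side 430.0148803544862 256.4303728609735 189.43944177616757 [[-0.828, -0.561, 0.004], [-0.278, 0.404, -0.871], [0.487, -0.722, -0.491]] [437.  204.1 840. ]
```

View pics/top0.png

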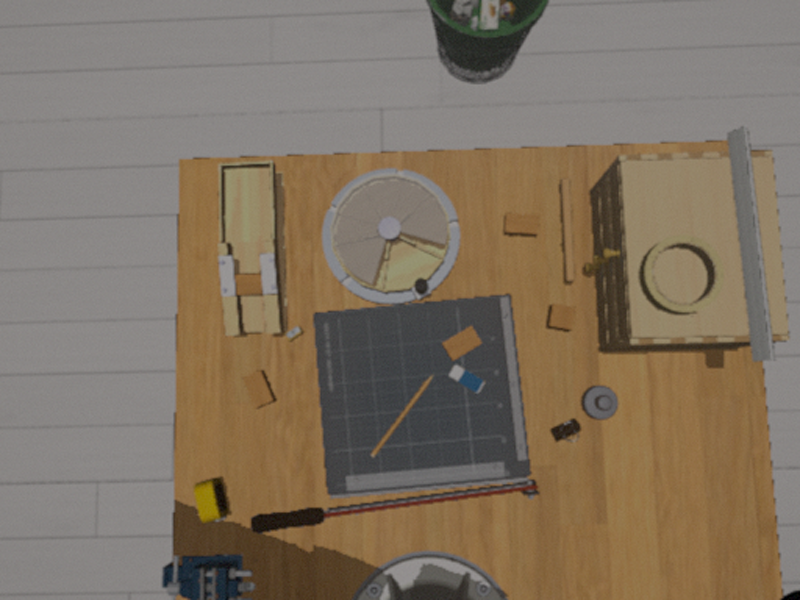

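View pics/side0.png

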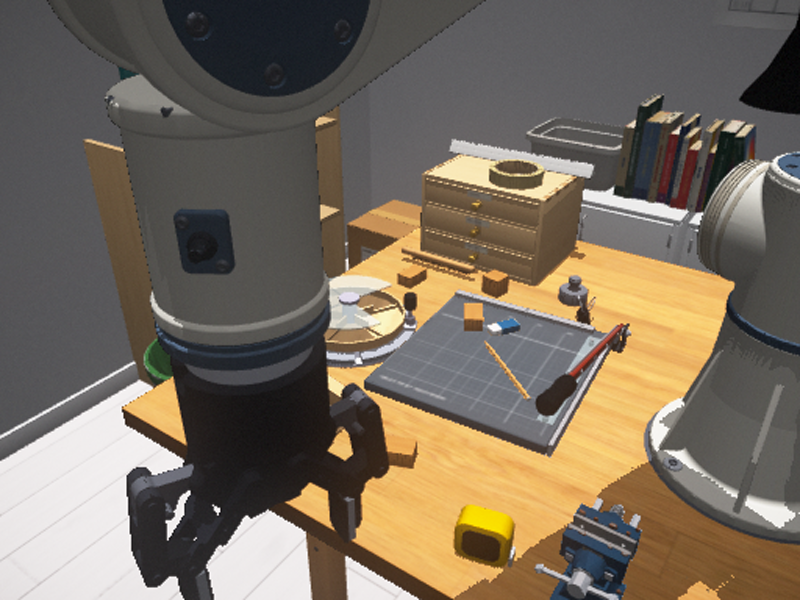

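The top view shows the chute at the left, its uphill end toward the top of the picture. In 800x600 pixels:
- Jam at (248,285).
- block_a at (258,388).
- block_b at (462,343), on the trimmer.
- block_c at (522,223).
- Tray hub at (389,228) and knob at (421,287).

The cube is at (560,317), the eraser at (466,378) and the sharpener at (293,333). In the side view the gripper hides the chute.

```bash
cat > h.py <<'E'
import numpy as np, cv2, pickle
from scipy.spatial.transform import Rotation as Ro
def pose(s):
    T=np.eye(4); T[:3,:3]=Ro.from_euler('xyz',s["tcp_rot"]).as_matrix(); T[:3,3]=s["eef_pos"]; return T
def cam(f,s=None):   # camera->world 4x4
    if "hand_eye" in f: return pose(s)@np.array(f["hand_eye"])
    T=np.eye(4); T[:3,:3]=np.array(f["R"]).T; T[:3,3]=-np.array(f["R"]).T@np.array(f["t"]); return T
def ray(f,uv,z,s=None):
    T=cam(f,s); uv=np.atleast_2d(uv).astype(float)
    d=np.c_[(uv[:,0]-f["cx"])/f["fx"],(uv[:,1]-f["cy"])/f["fy"],np.ones(len(uv))]@T[:3,:3].T
    return T[:3,3]+d*((z-T[2,3])/d[:,2])[:,None]
def proj(f,X,s=None):
    T=np.linalg.inv(cam(f,s)); c=np.atleast_2d(X)@T[:3,:3].T+T[:3,3]
    return np.c_[c[:,0]/c[:,2]*f["fx"]+f["cx"],c[:,1]/c[:,2]*f["fy"]+f["cy"]]
def go(s,xyz,yaw):
    """tool-frame shift (m) and z turn (deg) to world target, pointing down"""
    T=pose(s); R=Ro.from_euler('xyz',[np.pi,0,yaw]).as_matrix()
    rv=np.degrees(Ro.from_matrix(T[:3,:3].T@R).as_rotvec())
    return np.round(T[:3,:3].T@(np.array(xyz)-T[:3,3])/1000,4), np.round(rv,1)
E
python3 - <<'E'
from h import *
f=pickle.load(open("top.pkl","rb")); im=f["img"]; hsv=cv2.cvtColor(im,cv2.COLOR_BGR2HSV)
k=512/800
for n,p in dict(jam=(248,285),a=(258,388),b=(462,343),c=(522,223),cube=(562,317),table=(300,440),chute=(248,190)).items():
    u=int(p[0]*k),int(p[1]*k); print(n,hsv[u[1],u[0]],im[u[1],u[0]])
for n,p,z in [("hub",(389,228),63),("knob",(421,284),74),("ch_tl",(220,164),61),("ch_tr",(274,163),61),("ch_bl",(226,334),38),("ch_br",(281,332),38),("jam",(248,285),51),("a",(258,388),22),("b",(462,343),44),("c",(522,223),22),("cube",(560,317),34),("eraser",(466,378),35),("sharp",(293,333),13),("weight",(600,403),46)]:
    print(n,np.round(ray(f,np.array(p)*k,z)[0],0))
m=cv2.inRange(hsv,(8,130,60),(16,255,150))
n,l,st,c=cv2.connectedComponentsWithStats(m)
for i in range(1,n):
    if 60<st[i,4]<900:
        cs=cv2.findContours((l==i).astype('uint8'),0,2)[0][0]; print(st[i],np.round(c[i]/k),cv2.minAreaRect(cs))
big=cv2.resize(im[80:260,120:380],(780,540),interpolation=cv2.INTER_CUBIC); cv2.imwrite("pics/crop.png",big)
E
```

```text
jam [ 16 142 133] [ 59  98 133]
a [ 16 148 136] [ 57  99 136]
b [ 15 145 132] [ 57  95 132]
c [ 16 144 136] [ 59  99 136]
cube [ 16 148 133] [ 56  96 133]
table [ 17 134 143] [ 68 111 143]
chute [ 24  71 151] [109 143 151]
hub [600.  42.  63.]
knob [514.  -3.  74.]
ch_tl [706. 294.  61.]
ch_tr [705. 212.  61.]
ch_bl [452. 289.  38.]
ch_br [453. 207.  38.]
jam [523. 253.  51.]
a [372. 245.  22.]
b [430. -60.  44.]
c [ 612. -159.   22.]
cube [ 466. -206.   34.]
eraser [379. -65.  35.]
sharp [453. 193.  13.]
weight [ 339. -255.   46.]
[187 100  16  13  70] [306. 162.] ((194.5, 106.0), (12.0, 15.0), 90.0)
[198 111  13  19  62] [320. 189.] ((204.12924194335938, 120.8634262084961), (19.695735931396484, 6.216030120849609), 65.224853515625)
[184 117  27  39 250] [303. 219.] ((197.08944702148438, 136.26356506347656), (25.45964241027832, 37.609928131103516), 2.2906100749969482)
[322 134  27  21 295] [522. 225.] ((335.0933837890625, 144.005859375), (26.635528564453125, 19.08775520324707), 3.5763344764709473)
[307 151  15  37 118] [491. 265.] ((313.81622314453125, 169.03501892089844), (35.738414
[... 1877 characters left out ...]
5156, 342.20001220703125), (52.03505325317383, 26.206647872924805), 88.45184326171875)
[262 320  28  32 165] [420. 523.] ((269.87969970703125, 330.9842834472656), (21.69846534729004, 38.394493103027344), 30.65066909790039)
[482 321  18  63 380] [767. 550.] ((490.25518798828125, 352.06207275390625), (63.11457061767578, 14.616005897521973), 85.2363510131836)
[288 324  12  20  81] [458. 523.] ((291.8077392578125, 333.0384826660156), (18.04268455505371, 11.374736785888672), 78.69007110595703)
[424 360  16  24 140] [674. 583.] ((430.8099670410156, 371.66998291015625), (24.748737335205078, 13.293608665466309), 81.8698959350586)
[373 363  19  21 161] [600. 582.] ((382.0, 373.0), (20.0, 18.0), 90.0)
```

View pics/crop.png

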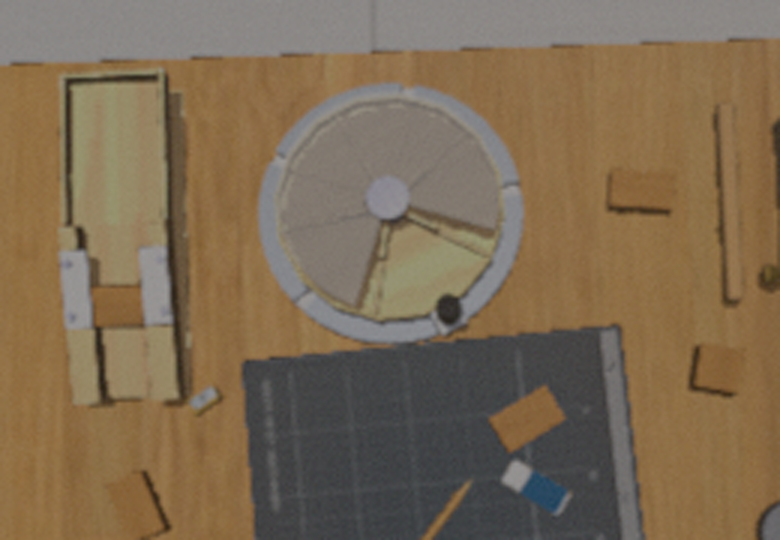

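The crop confirms four blocks (jam, a, b and c). The window opens toward the knob at crop (449,307), with the hub at (387,198). The chute's top corners are at (61,73) and (166,70), its bottom corners at (75,404) and (183,402).

```bash
python3 - <<'E'
from h import *
from rig import r
f=pickle.load(open("top.pkl","rb")); o=np.array([120,80])
P=lambda x,y,z: ray(f,np.array([x,y])/3+o-.33,z)[0]
tl,tr,bl,br=P(61,73,61),P(166,70,61),P(75,404,38),P(183,402,38)
up=(tl+tr-bl-br)[:2]/2; yaw=np.arctan2(up[1],up[0]); L=np.hypot(*up); d=up/L
mid=(tl+tr+bl+br)[:2]/4; org=mid-13*d
print("chute",org,yaw,L,np.linalg.norm(tl-tr)); 
hub=P(387,198,63); kn=P(449,307,74); print("hub",hub,"knob",kn,np.hypot(*(kn-hub)[:2]),np.arctan2(*(kn-hub)[1::-1]))
for n,c,z in [("a",[(105,480),(140,470),(168,528),(136,539)],22),("b",[(488,419),(545,386),(566,416),(513,451)],44),("c",[(610,170),(671,169),(674,210),(610,209)],22)]:
    p=np.array([P(x,y,z)[:2] for x,y in c]); print(n,p.mean(0),[np.round(p[(i+1)%4]-p[i],0) for i in range(4)])
s=r.sense()
tgt=np.r_[org-84*d,250]; print(go(s,tgt,yaw+np.pi/2))
E
```

```text
chute [566.4830467  250.22477518] 0.02882609956972531 257.72707533255 82.48171974284212
hub [600.77396429  42.70911768  63.        ] knob [513.59143897  -2.51321327  74.        ] 98.21329816415464 -2.663090381186825
a [372.90637374 244.01425256] [array([  7., -27.]), array([-45., -22.]), array([-8., 25.]), array([46., 24.])]
b [431.18202008 -60.43241755] [array([ 24., -44.]), array([-23., -15.]), array([-26.,  41.]), array([25., 18.])]
c [ 611.45267733 -156.92066336] [array([ -1., -48.]), array([-33.,  -1.]), array([ 2., 50.]), array([32., -1.])]
(array([-0.3595, -0.2184, -0.0021]), array([-0.1,  0. , 67. ]))
```

```bash
python3 -m inch '[[0,0,0,0,0,8.4,1],[0,0,0,0,0,8.4,1],[0,0,0,0,0,8.4,1],[0,0,0,0,0,8.4,1],[0,0,0,0,0,8.4,1],[0,0,0,0,0,8.4,1],[0,0,0,0,0,8.3,1],[0,0,0,0,0,8.3,1]]' 40
python3 -m inch '[[-0.034,0.0245,0,0,0,0,1],[-0.034,0.0245,0,0,0,0,1],[-0.034,0.0245,0,0,0,0,1],[-0.034,0.0245,0,0,0,0,1],[-0.034,0.0245,0,0,0,0,1],[-0.034,0.0245,0,0,0,0,1],[-0.034,0.0245,0,0,0,0,1],[-0.034,0.0245,0,0,0,0,1]]'
python3 -m inch '[[-0.034,0.0245,0,0,0,0,1],[-0.034,0.0245,0,0,0,0,1],[0,0,0,0,0,0,1],[0,0,0,0,0,0,1],[0,0,0,0,0,0,1]]'
python3 - <<'E'
from h import *
from rig import r,eyes
s=r.sense(); f=eyes.grab_frame("wrist"); pickle.dump((s,f),open("w1.pkl","wb"))
print(np.round(s["eef_pos"],1),s["tcp_rot"],np.round(f["hand_eye"],2).tolist(),f["fx"],f["cx"],f["cy"])
print(go(s,[482.5,247.8,250],0.0288+np.pi/2))
cv2.imwrite("pics/w1.png",f["img"])
E
```

```text
clock: 0.9
eef_pos: [227.0, 582.0, 247.8]
tcp_rot: [-3.141, 0.001, 1.594]
contact_force: [-0.4, 0.1, 0.3]
opening: -0.001
grasp_force: 0.0
clock: 1.7
eef_pos: [431.7, 314.6, 248.1]
tcp_rot: [-3.141, 0.0, 1.601]
contact_force: [1.2, 1.2, -0.6]
opening: -0.0
grasp_force: 0.0
clock: 2.2
eef_pos: [481.5, 250.1, 248.0]
tcp_rot: [-3.141, -0.0, 1.601]
contact_force: [0.7, -0.0, 0.3]
opening: -0.001
grasp_force: 0.0
[481.5 250.1 248. ] [-3.14082850e+00 -2.94892322e-05  1.60055931e+00] [[0.0, -0.95, -0.33, 84.3], [1.0, 0.0, -0.0, 0.4], [0.0, -0.33, 0.95, -126.05], [0.0, 0.0, 0.0, 1.0]] 280.89453478704627 251.4090180017331 193.214040911859
(array([-0.0023,  0.001 , -0.002 ]), array([-0. , -0. ,  0.1]))
```

View pics/w1.png

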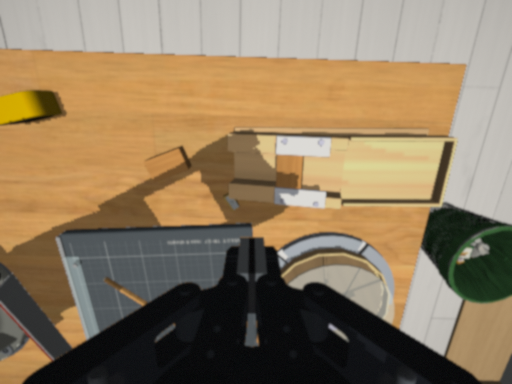

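The wrist view shows the chute. The lips' inner edges run at about y=157 and y=188 (x 276–330), with the jam between them near (289,170). The landing's far corners are at (455,139) and (448,207).

```bash
python3 - <<'E'
from h import *
s,f=pickle.load(open("w1.pkl","rb"))
for n,uv,z in [("lipU",(303,157.5),64),("lipL",(303,188.5),64),("farU",(455,139),61),("farL",(448,207),61),("lowU",(231,134),38),("lowL",(229,199),38),("jamedge_low",(277,171),47),("jam_up",(301,171),54),("knobish",(251,245),231)]:
    print(n,np.round(ray(f,uv,z,s)[0],1))
ov=cv2.resize(f["img"][110:230,200:470],None,fx=2.9,fy=2.9,interpolation=cv2.INTER_CUBIC)
# overlay predicted points of chute
ca,sa=np.cos(.0288),np.sin(.0288)
for x,y,z in [(-56,20,52),(-56,-20,52),(-113,20,38),(-113,-20,38),(3,20,71),(3,-20,71),(134,38,61),(134,-38,61),(-41,0,50)]:
    X=[566.5+ca*x-sa*y,250.2+sa*x+ca*y,z]; u=(proj(f,X,s)[0]-[200,110])*2.9
    cv2.circle(ov,tuple(int(v) for v in u),3,(0,0,255),1)
cv2.imwrite("pics/ov1.png",ov)
E
```

```text
lipU [538.5 271.5  64. ]
lipL [541.8 235.1  64. ]
farU [704.9 296.6  61. ]
farL [718.  216.1  61. ]
lowU [456.1 291.6  38. ]
lowL [454.  209.8  38. ]
jamedge_low [512.1 250.7  47. ]
jam_up [539.5 253.3  54. ]
knobish [481.4 253.5 231. ]
```

View pics/ov1.png

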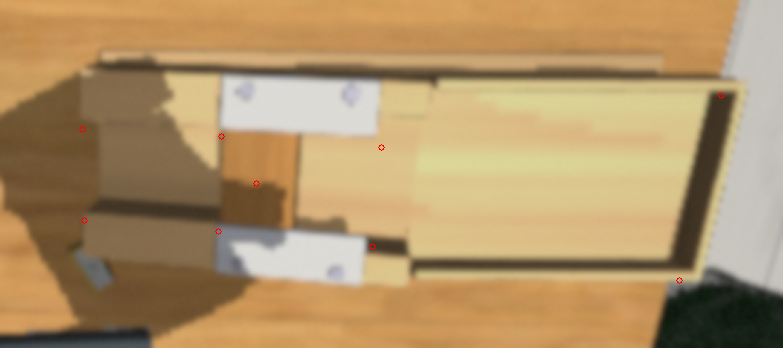

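```bash
python3 -m inch '[[0,0.001,0.04,0,0,0,1],[0,0,0.04,0,0,0,1],[0,0,0.04,0,0,0,1],[0,0,0.04,0,0,0,1],[0,0,0.025,0,0,0,1],[0,0,0.015,0,0,0,1],[0,0,0,0,0,0,1],[0,0,0,0,0,0,1]]'
python3 -m inch '[[0,0.006,-0.0015,0,0,0,1],[0,0.006,-0.0015,0,0,0,1],[0,0.006,-0.0015,0,0,0,1],[0,0.006,-0.0015,0,0,0,1],[0,0.006,-0.0015,0,0,0,1],[0,0.006,-0.0015,0,0,0,1],[0,0.006,-0.0015,0,0,0,1],[0,0,0,0,0,0,1]]'
```

```text
clock: 3.05
eef_pos: [482.7, 250.6, 48.5]
tcp_rot: [-3.141, 0.0, 1.602]
contact_force: [0.3, 0.1, 0.2]
opening: -0.003
grasp_force: 0.0
clock: 3.85
eef_pos: [524.8, 250.7, 59.2]
tcp_rot: [-3.14, 0.0, 1.6]
contact_force: [-4.4, -0.2, 2.5]
opening: 0.002
grasp_force: 2.2
```

```bash
python3 -m inch '[[0,0.006,-0.0015,0,0,0,1],[0,0.006,-0.0015,0,0,0,1],[0,0.006,-0.0015,0,0,0,1],[0,0.006,-0.0015,0,0,0,1],[0,0.006,-0.0015,0,0,0,1],[0,0.006,-0.0015,0,0,0,1],[0,0.006,-0.0015,0,0,0,1],[0,0.006,-0.0015,0,0,0,1]]'
python3 -m inch '[[0,0.007,0,0,0,0,1],[0,0.007,0,0,0,0,1],[0,0.007,0,0,0,0,1],[0,0.007,0,0,0,0,1],[0,0.003,0,0,0,0,1],[0,0,0,0,0,0,1],[0,0,0,0,0,0,1]]'
```

```text
clock: 4.65
eef_pos: [574.2, 252.6, 71.0]
tcp_rot: [3.14, -0.0, 1.601]
contact_force: [-0.5, 0.2, 0.2]
opening: 0.003
grasp_force: 0.1
clock: 5.35
eef_pos: [603.8, 253.3, 70.7]
tcp_rot: [-3.141, 0.0, 1.6]
contact_force: [-0.5, -0.0, 0.0]
opening: -0.005
grasp_force: 0.0
```

```bash
python3 -m inch '[[0,0,-0.03,0,0,0,1],[0,0,-0.04,0,0,0,0.2],[0,0,-0.04,0,0,0,0.2],[0,0,-0.02,0,0,0,0.2],[0,0,0,0,0,0,0.2],[0,0,0,0,0,0,0.2]]'
python3 - <<'E'
from h import *
from rig import r,eyes
s=r.sense(); f=eyes.grab_frame("wrist"); pickle.dump((s,f),open("w2.pkl","wb"))
print(s["eef_pos"],s["opening"])
cv2.imwrite("pics/w2.png",cv2.resize(f["img"],(800,600)))
E
```

```text
clock: 5.95
eef_pos: [603.6, 253.3, 200.7]
tcp_rot: [3.141, -0.0, 1.601]
contact_force: [0.1, 0.5, -0.6]
opening: 0.4
grasp_force: 0.0
[603.61875484 253.28018496 200.71673757] 0.40048590018049546
```

View pics/w2.png

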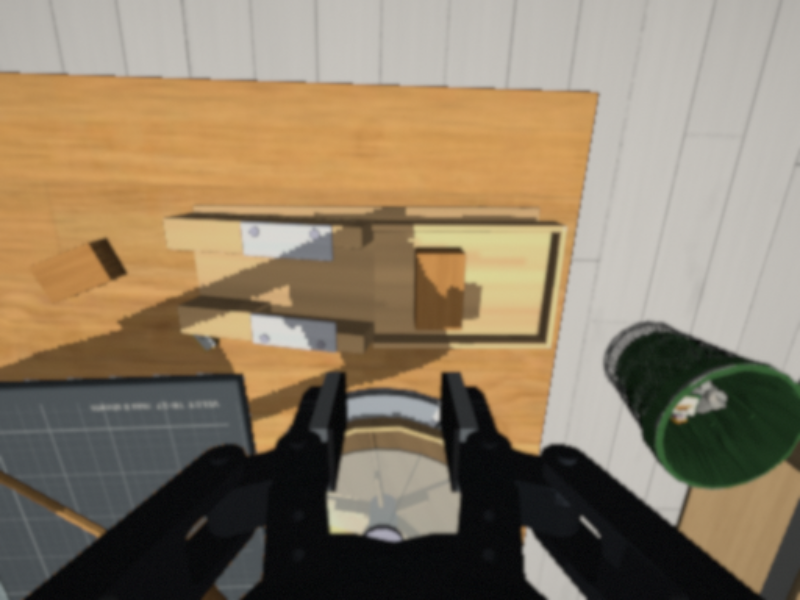

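The jam now stands on the landing, upright and crosswise. In 800 px its top corners are (416,254), (465,254), (463,327) and (414,328). block_a is at about (75,270).

```bash
python3 - <<'E'
from h import *
s,f=pickle.load(open("w2.pkl","rb"))
c=ray(f,np.array([(416,254),(465,254),(463,327),(414,328)])*.64,67,s); print(np.round(c[:,:2],1),c.mean(0))
m=c.mean(0); e=c[0]-c[3]; print("yaw",np.arctan2(e[1],e[0]))
print(go(s,[m[0],m[1],71],1.6))
E
```

```text
[[617.  279. ]
 [646.6 279.9]
 [649.3 232.4]
 [618.  230.8]] [632.72736488 255.50050012  67.        ]
yaw 1.5913403361715455
(array([0.0013, 0.0291, 0.1297]), array([ 0., -0.,  0.]))
```

```bash
python3 -m inch '[[0.001,0.029,0.03,0,0,0,-0.15],[0,0,0.04,0,0,0,-0.15],[0,0,0.04,0,0,0,-0.15],[0,0,0.022,0,0,0,-0.15],[0,0,0,0,0,0,-0.15],[0,0,0,0,0,0,-0.15]]' 60
python3 -m inch '[[0,0,0,0,0,0,1],[0,0,0,0,0,0,1],[0,0,0,0,0,0,1],[0,0,0,0,0,0,1],[0,0,0,0,0,0,1],[0,0,0,0,0,0,1]]' 60
python3 -m inch '[[0,0,-0.01,0,0,0,1],[0,0,-0.03,0,0,0,1],[0,0,-0.04,0,0,0,1],[0,0,-0.03,0,0,0,1],[0,0,0,0,0,0,1],[0,0,0,0,0,0,1]]' 60
```

```text
clock: 6.6
eef_pos: [632.2, 254.9, 67.7]
tcp_rot: [-3.139, 0.001, 1.6]
contact_force: [-0.3, 0.1, 0.7]
opening: 0.579
grasp_force: 0.0
clock: 7.2
eef_pos: [633.9, 255.6, 70.6]
tcp_rot: [3.139, -0.001, 1.6]
contact_force: [-0.4, -0.6, 7.7]
opening: 0.33
grasp_force: 61.0
clock: 7.8
eef_pos: [633.2, 255.3, 180.1]
tcp_rot: [3.14, -0.001, 1.6]
contact_force: [0.4, -0.4, -1.1]
opening: 0.337
grasp_force: 60.2
```

```bash
python3 -m inch '[[0,0,-0.005,0,0,8,1],[0,0,-0.005,0,0,8,1],[0,0,0,0,0,8,1],[0,0,0,0,0,8,1],[0,0,0,0,0,8,1],[0,0,0,0,0,8,1],[0,0,0,0,0,8,1],[0,0,0,0,0,8.3,1]]'
python3 -m inch '[[-0.0306,0.029,0,0,0,0,1],[-0.0306,0.029,0,0,0,0,1],[-0.0306,0.029,0,0,0,0,1],[-0.0306,0.029,0,0,0,0,1],[-0.0306,0.029,0,0,0,0,1],[-0.0306,0.029,0,0,0,0,1],[0,0,0,0,0,0,1],[0,0,0,0,0,0,1]]'
python3 - <<'E'
from h import *
from rig import r,eyes
s=r.sense(); f=eyes.grab_frame("wrist"); pickle.dump((s,f),open("w3.pkl","wb"))
im=f["img"].copy()
for X in [(600.8,42.7,63),(550.2,16.4,20)]: cv2.circle(im,tuple(int(v) for v in proj(f,X,s)[0]),3,(0,0,255),1)
cv2.imwrite("pics/w3.png",cv2.resize(im,(800,600)))
print(go(s,[550.2,16.4,47],.4786))
E
```

```text
clock: 8.6
eef_pos: [631.9, 254.8, 186.9]
tcp_rot: [-3.141, 0.003, 0.472]
contact_force: [-0.7, 0.3, -0.7]
opening: 0.335
grasp_force: 60.2
clock: 9.4
eef_pos: [549.1, 15.4, 187.8]
tcp_rot: [-3.141, 0.002, 0.476]
contact_force: [0.5, 0.3, 0.9]
opening: 0.331
grasp_force: 60.2
(array([ 0.0017, -0.0002,  0.1408]), array([-0.1,  0.1, -0.1]))
```

View pics/w3.png

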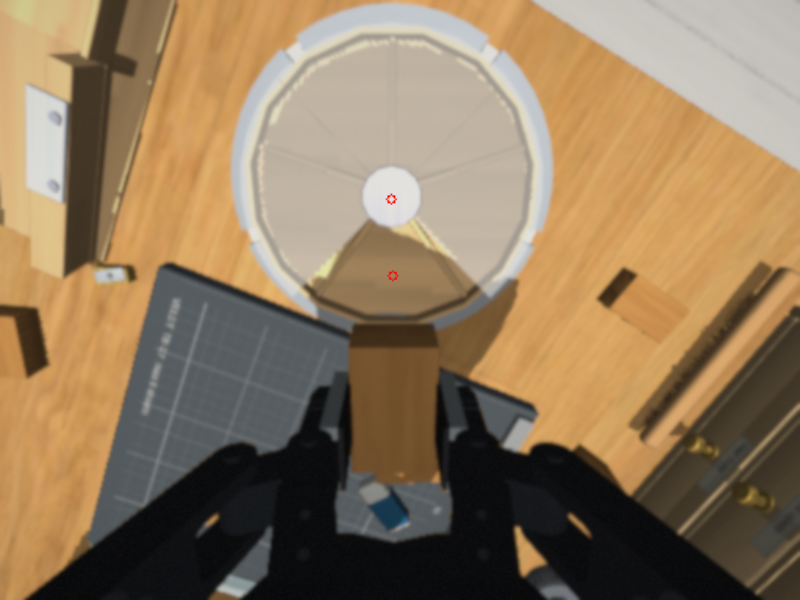

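The overlay puts the hub (391,196) within about 1 mm of my estimate. The window compartment lies straight below it, and the held block is aligned radially.

```bash
python3 -m inch '[[0.0017,0,0.03,0,0,0,1],[0,0,0.035,0,0,0,1],[0,0,0.035,0,0,0,1],[0,0,0.02,0,0,0,1],[0,0,0.012,0,0,0,1],[0,0,0.008,0,0,0,1],[0,0,0,0,0,0,1],[0,0,0,0,0,0,1]]'
python3 -m inch '[[0,0,0,0,0,0,0.25],[0,0,0,0,0,0,0.25],[0,0,0,0,0,0,0.25]]'
python3 -m inch '[[0,0,-0.015,0,0,0,0.25],[0,0,-0.03,0,0,0,0.25],[0,0,-0.04,0,0,0,0.25],[0,0,-0.04,0,0,0,0.25],[0,0,0,0,0,0,0.25],[0,0,0,0,0,0,0.25]]'
python3 - <<'E'
from h import *
from rig import r,eyes
s=r.sense(); f=eyes.grab_frame("wrist"); pickle.dump((s,f),open("w4.pkl","wb"))
im=f["img"].copy()
for X in [(513.6,-2.5,74),(550.2,16.4,42)]: cv2.circle(im,tuple(int(v) for v in proj(f,X,s)[0]),3,(0,0,255),1)
cv2.imwrite("pics/w4.png",cv2.resize(im,(800,600)))
print(go(s,[513.6,-2.5,78],.4786))
E
```

```text
clock: 10.25
eef_pos: [552.2, 17.3, 49.5]
tcp_rot: [3.141, -0.001, 0.479]
contact_force: [1.1, 0.7, -1.0]
opening: 0.336
grasp_force: 60.2
clock: 10.55
eef_pos: [551.9, 16.9, 49.4]
tcp_rot: [3.141, -0.001, 0.478]
contact_force: [-0.1, 0.6, -0.4]
opening: 0.376
grasp_force: 0.0
clock: 11.15
eef_pos: [552.1, 17.0, 175.6]
tcp_rot: [3.14, -0.003, 0.478]
contact_force: [-0.3, 0.8, -0.5]
opening: 0.379
grasp_force: 0.0
(array([-0.0434, -0.0006,  0.0975]), array([ 0.1, -0.2, -0. ]))
```

View pics/w4.png

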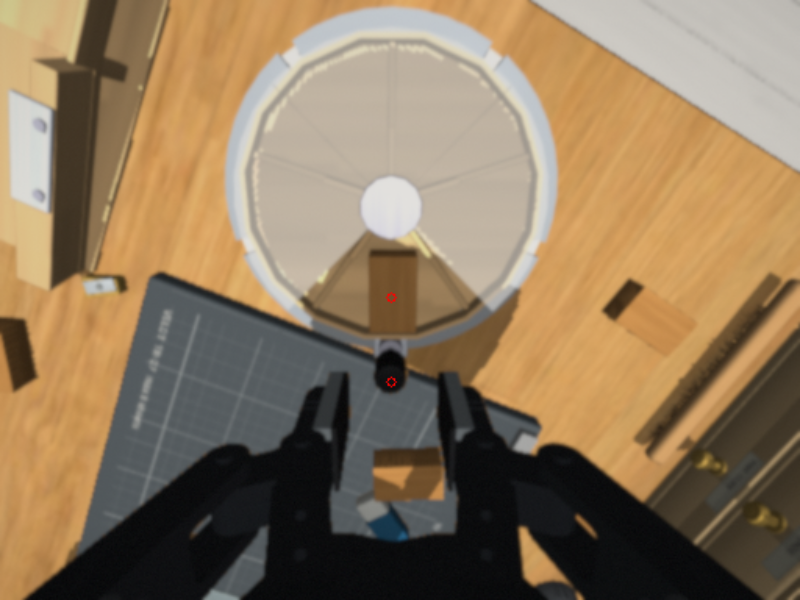

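The jam lies flat and radial in the window compartment. The knob at (391,381) matches my estimate.

```bash
python3 -m inch '[[-0.0434,-0.0006,0,0,0,0,0.2],[0,0,0.04,0,0,0,0.2],[0,0,0.04,0,0,0,0.2],[0,0,0.0175,0,0,0,0.2],[0,0,0,0,0,0,0.2],[0,0,0,0,0,0,0.2]]'
python3 -m inch '[[0,0,0,0,0,0,1],[0,0,0,0,0,0,1],[0,0,0,0,0,0,1],[0,0,0,0,0,0,1],[0,0,0,0,0,0,1]]' 60
python3 -m inch '[[0,0,-0.005,0,0,0,1],[0,0,-0.005,0,0,0,1],[0,0,-0.005,0,0,0,1],[0,0,0,0,0,0,1],[0,0,0,0,0,0,1]]'
python3 -m inch '[[0.00095,0.01364,0,0,0,-8,1],[0.00095,0.01364,0,0,0,-8,1]]'
```

```text
clock: 11.8
eef_pos: [512.0, -2.4, 75.7]
tcp_rot: [-3.141, 0.002, 0.478]
contact_force: [1.0, -0.5, 0.7]
opening: 0.398
grasp_force: 0.0
clock: 12.3
eef_pos: [513.3, -2.5, 77.2]
tcp_rot: [3.141, -0.001, 0.478]
contact_force: [-2.8, -0.5, 7.6]
opening: 0.204
grasp_force: 58.9
clock: 12.8
eef_pos: [513.0, -2.4, 91.5]
tcp_rot: [3.141, -0.001, 0.478]
contact_force: [2.5, 1.7, -4.6]
opening: 0.201
grasp_force: 58.7
clock: 13.0
eef_pos: [528.7, -24.6, 91.2]
tcp_rot: [-3.142, -0.0, 0.763]
contact_force: [5.1, 2.7, -4.5]
opening: 0.204
grasp_force: 58.7
```

```bash
python3 -m inch '[[0.00095,0.01364,0,0,0,-8,1],[0.00095,0.01364,0,0,0,-8,1],[0.00095,0.01364,0,0,0,-8,1],[0.00095,0.01364,0,0,0,-8,1],[0.00095,0.01364,0,0,0,-8,1],[0.00095,0.01364,0,0,0,-8,1],[0.00095,0.01364,0,0,0,-8,1],[0,0,0,0,0,0,1]]'
python3 - <<'E'
from h import *
from rig import r
s=r.sense(); d=s["eef_pos"][:2]-np.array([600.8,42.7]); print(np.hypot(*d),np.degrees(np.arctan2(d[1],d[0])),"want",-152.6+72)
a=np.radians(-80.6);print(go(s,[600.8+98*np.cos(a),42.7+98*np.sin(a),s["eef_pos"][2]],.4786+np.radians(72)))
E
```

```text
clock: 13.8
eef_pos: [617.0, -54.4, 90.9]
tcp_rot: [3.141, 0.001, 1.738]
contact_force: [2.3, -2.9, -4.6]
opening: 0.2
grasp_force: 58.8
98.405192939572 -80.5111405698868 want -80.6
(array([ 0.0004, -0.0002, -0.    ]), array([0. , 0. , 0.2]))
```

```bash
python3 -m inch '[[0,0,0.005,0,0,0,1],[0,0,0.005,0,0,0,1],[0,0,0.003,0,0,0,1],[0,0,0,0,0,0,1],[0,0,0,0,0,0,1]]'
python3 -m inch '[[0,0,0,0,0,0,0.1],[0,0,0,0,0,0,0.1],[0,0,0,0,0,0,0.1]]'
python3 -m inch '[[0,0,-0.03,0,0,0,0.1],[0,0,-0.04,0,0,0,-0.1],[0,0,-0.04,0,0,0,-0.15],[0,0,-0.04,0,0,0,-0.15],[0,0,0,0,0,0,-0.15],[0,0,0,0,0,0,-0.15]]'
python3 - <<'E'
from h import *
from rig import r,eyes
s=r.sense(); f=eyes.grab_frame("wrist"); pickle.dump((s,f),open("w5.pkl","wb"))
im=f["img"].copy()
for X in [(616.8,-54,74),(611.5,-157,22)]: cv2.circle(im,tuple(int(v) for v in proj(f,X,s)[0]),3,(0,0,255),1)
cv2.imwrite("pics/w5.png",cv2.resize(im,(800,600)))
E
```

```text
clock: 14.3
eef_pos: [615.5, -54.6, 77.9]
tcp_rot: [3.141, 0.001, 1.732]
contact_force: [4.5, -4.7, -5.1]
opening: 0.201
grasp_force: 58.8
clock: 14.6
eef_pos: [614.9, -53.8, 78.1]
tcp_rot: [-3.141, -0.0, 1.734]
contact_force: [0.3, 0.1, 0.0]
opening: 0.452
grasp_force: 0.0
clock: 15.2
eef_pos: [615.8, -53.9, 229.2]
tcp_rot: [3.14, 0.0, 1.735]
contact_force: [-1.1, -0.0, -0.3]
opening: 0.577
grasp_force: 0.0
```

View pics/w5.png

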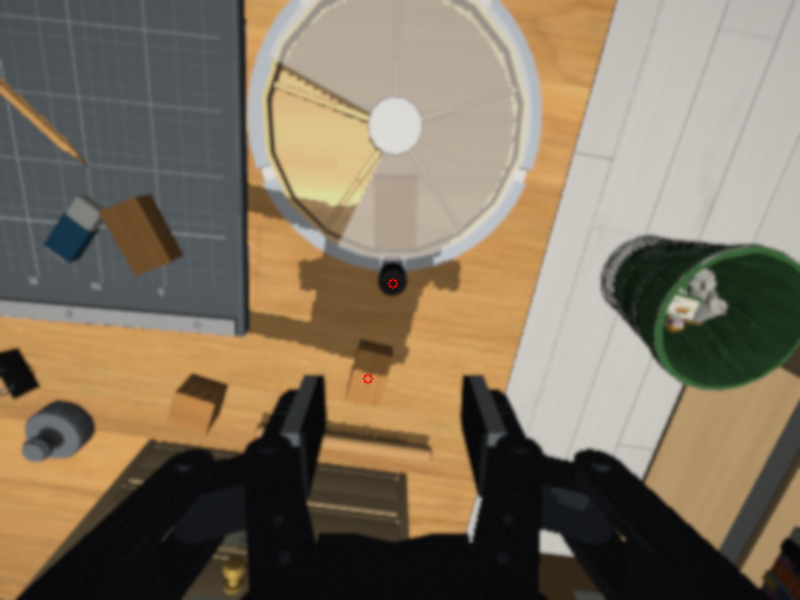

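The dish has indexed one place. The jam shows under the cover at (395,210), the knob is at its predicted spot and the next compartment is empty. block_c's top face has corners at about (355,365), (390,367), (382,403) and (347,400).

```bash
python3 - <<'E'
from h import *
for n,q in [("w5",[(355,364),(391,366),(382,403),(347,400)]),("w4",[(645,282),(695,322),(666,356),(616,316)])]:
    s,f=pickle.load(open(n+".pkl","rb"))
    c=ray(f,np.array(q)*.64,22,s)[:,:2]; print(n,c.mean(0),np.round(c,0).tolist(),[round(float(np.hypot(*(c[(i+1)%4]-c[i]))),1) for i in range(4)],[round(float(np.degrees(np.arctan2(*(c[(i+1)%4]-c[i])[::-1]))),1) for i in range(4)])
s,f=pickle.load(open("w5.pkl","rb"))
hsv=cv2.cvtColor(f["img"],cv2.COLOR_BGR2HSV)
for p in [(368,383),(372,352),(330,400),(410,390)]: u=(np.array(p)*.64).astype(int); print(hsv[u[1],u[0]])
print(go(s,[611.5,-157,46],np.pi/2*0+np.pi/2*1))
E
```

```text
w5 [ 612.96998366 -160.68672921] [[599.0, -144.0], [629.0, -141.0], [627.0, -178.0], [597.0, -180.0]] [30.5, 36.8, 30.6, 35.7] [5.8, -93.0, -176.3, 86.5]
w4 [ 613.14416544 -153.97774885] [[631.0, -131.0], [624.0, -179.0], [595.0, -178.0], [603.0, -128.0]] [48.8, 29.6, 50.2, 28.6] [-98.4, 177.7, 80.5, -4.9]
[ 16 156 193]
[ 16 155  87]
[ 17 136 205]
[ 17 139 209]
(array([-0.1009, -0.0214,  0.1832]), array([0.1, 0. , 9.4]))
```

```bash
python3 -m inch '[[0,0,0,0,0,5.3,-0.15],[0,0,0,0,0,5.3,-0.15],[-0.04,0,0.01,0,0,0,-0.15],[-0.04,-0.001,0.01,0,0,0,-0.15],[-0.02,0,0.04,0,0,0,-0.15],[0,0,0.03,0,0,0,-0.15],[0,0,0,0,0,0,-0.15],[0,0,0,0,0,0,-0.15]]'
python3 - <<'E'
from h import *
from rig import r,eyes
s=r.sense(); f=eyes.grab_frame("wrist"); pickle.dump((s,f),open("w6.pkl","wb"))
print(s["eef_pos"],s["tcp_rot"])
im=f["img"].copy()
a=1.55;u=np.array([np.cos(a),np.sin(a)]);v=np.array([u[1],-u[0]])
for i,j in [(1,1),(1,-1),(-1,1),(-1,-1)]:
    X=np.r_[np.array([613,-154])+25*i*u+15*j*v,22]; cv2.circle(im,tuple(int(t) for t in proj(f,X,s)[0]),2,(0,0,255),1)
cv2.imwrite("pics/w6.png",cv2.resize(im[150:,100:400],(800,624))[:600])
E
```

```text
clock: 16.05
eef_pos: [611.7, -153.6, 137.2]
tcp_rot: [-3.138, -0.001, 1.55]
contact_force: [0.4, 0.4, -0.2]
opening: 0.573
grasp_force: 0.0
[ 611.6938684  -153.59226948  137.17954866] [-3.13849624e+00 -8.66737409e-04  1.54970054e+00]
```

View pics/w6.png

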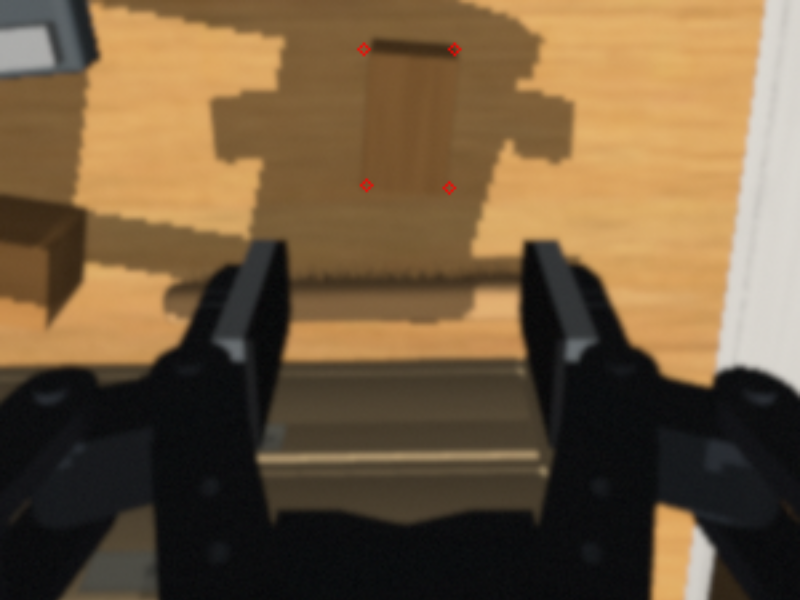

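The block's top corners match the projected dots within about 1 mm, with roughly 3.5° of residual turn.

```bash
python3 -m inch '[[0,0.001,0.03,0,0,3.5,-0.15],[0,0,0.03,0,0,0,-0.15],[0,0,0.03,0,0,0,-0.15],[0,0,0.0215,0,0,0,-0.15],[0,0,0,0,0,0,-0.15],[0,0,0,0,0,0,-0.15]]' 60
python3 -m inch '[[0,0,0,0,0,0,1],[0,0,0,0,0,0,1],[0,0,0,0,0,0,1],[0,0,0,0,0,0,1],[0,0,0,0,0,0,1],[0,0,0,0,0,0,1]]' 60
python3 -m inch '[[0,0,-0.02,0,0,0,1],[0,0,-0.04,0,0,0,1],[0,0,-0.04,0,0,0,1],[0,0,-0.04,0,0,0,1],[0,0,-0.02,0,0,0,1],[0,0,0,0,0,0,1],[0,0,0,0,0,0,1]]' 60
python3 - <<'E'
from h import *
from rig import r
s=r.sense(); print(go(s,[s["eef_pos"][0],s["eef_pos"][1],s["eef_pos"][2]],.4786))
E
```

```text
clock: 16.7
eef_pos: [614.7, -153.8, 28.3]
tcp_rot: [3.14, 0.0, 1.489]
contact_force: [0.9, -0.4, 0.2]
opening: 0.575
grasp_force: 0.0
clock: 17.3
eef_pos: [615.2, -154.3, 29.2]
tcp_rot: [3.138, 0.0, 1.489]
contact_force: [-0.4, 0.2, 6.7]
opening: 0.327
grasp_force: 59.8
clock: 18.0
eef_pos: [613.8, -154.1, 187.9]
tcp_rot: [3.14, 0.0, 1.489]
contact_force: [0.0, 0.5, -0.8]
opening: 0.335
grasp_force: 59.3
(array([0., 0., 0.]), array([ 0.1, -0. , 57.9]))
```

```bash
python3 -m inch '[[0,0,0,0,0,8.27,1],[0,0,0,0,0,8.27,1],[0,0,0,0,0,8.27,1],[0,0,0,0,0,8.27,1],[0,0,0,0,0,8.27,1],[0,0,0,0,0,8.27,1],[0,0,0,0,0,8.27,1],[0,0,0,0,0,0,1]]'
python3 -m inch '[[0.0055,-0.03,0,0,0,0,1],[0.0055,-0.04,0,0,0,0,1],[0.0055,-0.04,0,0,0,0,1],[0.0055,-0.04,0,0,0,0,1],[0,-0.0306,0,0,0,0,1],[0,0,0,0,0,0,1],[0,0,0,0,0,0,1],[0,0,0,0,0,0,1]]'
python3 - <<'E'
from h import *
from rig import r
s=r.sense(); print(go(s,[550.2,16.4,49],.4786))
E
```

```text
clock: 18.8
eef_pos: [612.7, -153.8, 185.2]
tcp_rot: [-3.14, 0.002, 0.476]
contact_force: [0.2, -0.4, -0.2]
opening: 0.332
grasp_force: 59.3
clock: 19.6
eef_pos: [550.4, 15.7, 186.5]
tcp_rot: [3.141, 0.0, 0.48]
contact_force: [-0.0, 0.4, -0.5]
opening: 0.331
grasp_force: 59.4
(array([ 0.0002, -0.0007,  0.1375]), array([0. , 0. , 0.1]))
```

```bash
python3 -m inch '[[0,-0.0005,0.03,0,0,0,1],[0,0,0.035,0,0,0,1],[0,0,0.035,0,0,0,1],[0,0,0.02,0,0,0,1],[0,0,0.01,0,0,0,1],[0,0,0.0075,0,0,0,1],[0,0,0,0,0,0,1],[0,0,0,0,0,0,1]]'
python3 -m inch '[[0,0,0,0,0,0,0.25],[0,0,0,0,0,0,0.25],[0,0,0,0,0,0,0.25]]'
python3 -m inch '[[0,0,-0.015,0,0,0,0.25],[0,0,-0.03,0,0,0,0.25],[0,0,-0.04,0,0,0,0.2],[0,0,-0.025,0,0,0,0.2],[0,0,0,0,0,0,0.2],[0,0,0,0,0,0,0.2]]'
python3 -m inch '[[0,0,0,0,0,-8,0.2],[0,0,0,0,0,-8,0.2],[0,0,0,0,0,-8,0.2],[0,0,0,0,0,-8,0.2],[0,0,0,0,0,-8,0.2],[0,0,0,0,0,-8,0.2],[0,0,0,0,0,-8,0.2],[0,0,0,0,0,-8,0.2]]'
python3 -m inch '[[0,0,0,0,0,-8,0.2],[0,0,0,0,0,0,0.2]]'
python3 - <<'E'
from h import *
from rig import r,eyes
s=r.sense(); f=eyes.grab_frame("wrist"); pickle.dump((s,f),open("w7.pkl","wb"))
print(go(s,[616.8,-54,78],.4786+np.radians(72)))
E
```

```text
clock: 20.4
eef_pos: [554.4, 16.3, 51.3]
tcp_rot: [3.139, -0.008, 0.478]
contact_force: [5.6, 4.5, 11.8]
opening: 0.329
grasp_force: 69.0
clock: 20.7
eef_pos: [549.6, 16.2, 49.0]
tcp_rot: [-3.141, 0.001, 0.478]
contact_force: [-0.0, -0.5, 0.7]
opening: 0.376
grasp_force: 0.2
clock: 21.3
eef_pos: [549.8, 16.8, 160.2]
tcp_rot: [3.141, -0.001, 0.478]
contact_force: [-0.1, -0.1, -0.8]
opening: 0.402
grasp_force: 0.0
clock: 22.1
eef_pos: [548.6, 16.8, 157.8]
tcp_rot: [-3.138, 0.0, 1.601]
contact_force: [-0.7, -0.0, 0.1]
opening: 0.401
grasp_force: 0.0
clock: 22.3
eef_pos: [548.7, 16.8, 158.0]
tcp_rot: [-3.139, -0.0, 1.737]
contact_force: [1.1, -1.0, 0.3]
opening: 0.401
grasp_force: 0.0
(array([-0.0811,  0.0556,  0.0798]), array([-0.2, -0. ,  0.1]))
```

```bash
python3 - <<'E'
from h import *
s,f=pickle.load(open("w7.pkl","rb")); im=f["img"].copy()
cv2.imwrite("pics/w7.png",cv2.resize(im,(800,600)))
E
```

```text
(no output)
```

View pics/w7.png

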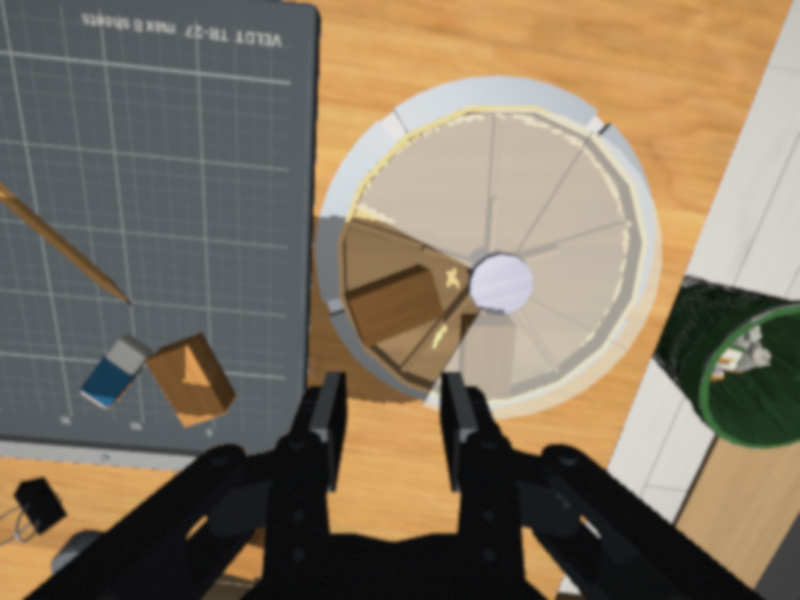

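block_c is in the window compartment, near the outer rim. Its top corners in 800 px are about (348,292), (425,265), (444,312) and (367,346). I'll check whether it lies flat inside the rim.

```bash
python3 - <<'E'
from h import *
s,f=pickle.load(open("w7.pkl","rb"))
cv2.imwrite("pics/w7c.png",cv2.resize(f["img"][150:240,200:320],(800,600),interpolation=cv2.INTER_CUBIC))
hub=np.array([600.8,42.7]); d=np.array([np.cos(-2.663),np.sin(-2.663)]); t=np.array([-d[1],d[0]])
for uv in [(348,292),(425,265),(444,312),(367,346)]:
    p=ray(f,np.array(uv)*.64,42,s)[0,:2]-hub; print(np.round([p@d,p@t,np.hypot(*p)],1))
E
```

```text
[ 80.9 -15.5  82.3]
[ 33.8 -17.3  38. ]
[31.3 13.4 34. ]
[81.5 20.2 84. ]
```

View pics/w7c.png

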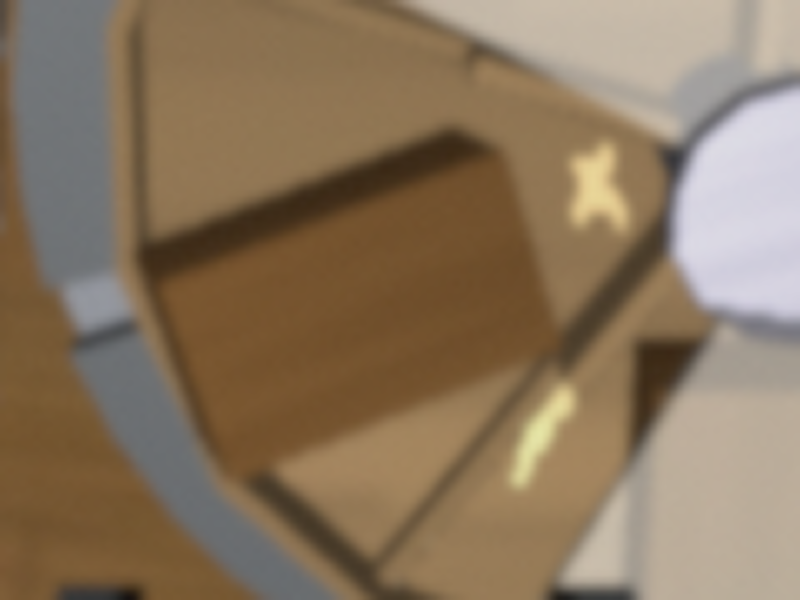

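It lies flat and inside the rim. I'll set the next blocks 2 mm further in. Now the knob.

```bash
python3 -m inch '[[-0.0405,0.0278,0,0,0,0,0.2],[-0.0405,0.0278,0,0,0,0,0.2],[0,0,0.04,0,0,0,0.2],[0,0,0.03,0,0,0,0.2],[0,0,0.010,0,0,0,0.2],[0,0,0,0,0,0,0.2],[0,0,0,0,0,0,0.2]]'
python3 -m inch '[[0,0,0,0,0,0,1],[0,0,0,0,0,0,1],[0,0,0,0,0,0,1],[0,0,0,0,0,0,1],[0,0,0,0,0,0,1]]' 60
python3 -m inch '[[0,0,-0.005,0,0,0,1],[0,0,-0.005,0,0,0,1],[0,0,-0.005,0,0,0,1],[0,0,0,0,0,0,1],[0,0,0,0,0,0,1]]'
python3 -m inch '[[0.00095,0.01364,0,0,0,-8,1],[0.00095,0.01364,0,0,0,-8,1]]'
```

```text
clock: 23.05
eef_pos: [618.3, -53.8, 80.1]
tcp_rot: [3.141, 0.0, 1.734]
contact_force: [0.8, -0.3, 0.2]
opening: 0.399
grasp_force: 0.0
clock: 23.55
eef_pos: [618.2, -54.0, 81.3]
tcp_rot: [3.14, 0.001, 1.735]
contact_force: [-2.9, -0.3, 5.4]
opening: 0.195
grasp_force: 58.5
clock: 24.05
eef_pos: [618.1, -53.9, 94.5]
tcp_rot: [3.141, 0.0, 1.735]
contact_force: [1.6, -0.4, -3.4]
opening: 0.193
grasp_force: 58.7
clock: 24.25
eef_pos: [643.9, -45.9, 94.1]
tcp_rot: [-3.141, -0.0, 2.019]
contact_force: [0.3, 1.1, -4.0]
opening: 0.2
grasp_force: 58.8
```

```bash
python3 -m inch '[[0.00095,0.01364,0,0,0,-8,1],[0.00095,0.01364,0,0,0,-8,1],[0.00095,0.01364,0,0,0,-8,1],[0.00095,0.01364,0,0,0,-8,1],[0.00095,0.01364,0,0,0,-8,1],[0.00095,0.01364,0,0,0,-8,1],[0.00095,0.01364,0,0,0,-8,1],[0,0,0,0,0,0,1]]'
python3 - <<'E'
from h import *
from rig import r
s=r.sense(); d=s["eef_pos"][:2]-np.array([600.8,42.7]); print(np.hypot(*d),np.degrees(np.arctan2(d[1],d[0])),"want",-152.6+144)
a=np.radians(-8.6);print(go(s,[600.8+98*np.cos(a),42.7+98*np.sin(a),s["eef_pos"][2]],.4786+np.radians(144)))
E
```

```text
clock: 25.05
eef_pos: [699.3, 29.6, 93.9]
tcp_rot: [3.141, 0.0, 2.995]
contact_force: [2.2, 0.0, -5.1]
opening: 0.195
grasp_force: 58.8
99.32108017080357 -7.558952149204396 want -8.599999999999994
(array([ 0.0013, -0.0018, -0.    ]), array([0. , 0. , 0.2]))
```

```bash
python3 -m inch '[[0,-0.0018,0,0,0,0,1],[0,0,0.005,0,0,0,1],[0,0,0.005,0,0,0,1],[0,0,0.003,0,0,0,1],[0,0,0,0,0,0,1],[0,0,0,0,0,0,1]]'
python3 -m inch '[[0,0,0,0,0,0,0.1],[0,0,0,0,0,0,0.1],[0,0,0,0,0,0,0.1]]'
python3 -m inch '[[0,0,-0.03,0,0,0,0.1],[0,0,-0.04,0,0,0,-0.1],[0,0,-0.04,0,0,0,-0.15],[0,0,-0.04,0,0,0,-0.15],[0,0,0,0,0,0,-0.15],[0,0,0,0,0,0,-0.15]]'
python3 - <<'E'
from h import *
from rig import r,eyes
s=r.sense(); f=eyes.grab_frame("wrist"); pickle.dump((s,f),open("w8.pkl","wb"))
a=np.radians(-8.6); im=f["img"].copy()
for z in (74,82): cv2.circle(im,tuple(int(v) for v in proj(f,(600.8+98*np.cos(a),42.7+98*np.sin(a),z),s)[0]),2,(0,0,255) if z==74 else (0,255,0),1)
w=cv2.resize(im,(520,390)); g=eyes.grab_frame("top"); pickle.dump(g,open("t8.pkl","wb"))
t=cv2.resize(g["img"][90:270,230:370],(303,390)); cv2.imwrite("pics/w8.png",np.hstack([w,t[:,:280]]))
print(s["eef_pos"])
E
```

```text
clock: 25.65
eef_pos: [698.9, 26.5, 81.4]
tcp_rot: [3.14, 0.001, 2.99]
contact_force: [2.0, 5.5, -1.1]
opening: 0.199
grasp_force: 59.4
clock: 25.95
eef_pos: [698.2, 25.6, 81.2]
tcp_rot: [-3.141, -0.0, 2.991]
contact_force: [-0.0, -0.7, -0.3]
opening: 0.451
grasp_force: 0.0
clock: 26.55
eef_pos: [698.8, 25.9, 232.4]
tcp_rot: [3.141, 0.002, 2.991]
contact_force: [0.3, 0.1, -1.0]
opening: 0.572
grasp_force: 0.0
[698.81684932  25.94148127 232.4436653 ]
```

View pics/w8.png

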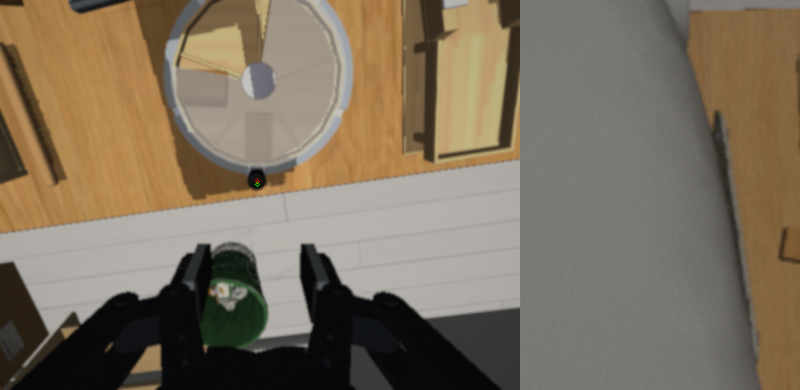

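The view shows both placed blocks under the cover, an empty compartment at the window and the knob on its predicted home point. The top view is blocked by the arm. Next is block_b.

```bash
python3 -m inch '[[0,0,0,0,0,8.2,-0.15],[0,0,0,0,0,8.2,-0.15],[0,0,0,0,0,8.2,-0.15],[0,0,0,0,0,8.2,-0.15],[0,0,0,0,0,8.2,-0.15],[0,0,0,0,0,8.2,-0.15],[0,0,0,0,0,0,-0.15]]'
python3 -m inch '[[0.0098,-0.039,0,0,0,0,-0.15],[0.0098,-0.039,0,0,0,0,-0.15],[0.0098,-0.039,0,0,0,0,-0.15],[0.0098,-0.039,0,0,0,0,-0.15],[0.0098,-0.039,0,0,0,0,-0.15],[0.0098,-0.039,0,0,0,0,-0.15],[0.0098,-0.039,0.02,0,0,0,-0.15],[0,0,0.03,0,0,0,-0.15]]'
python3 -m inch '[[0,0,0,0,0,0,-0.15],[0,0,0,0,0,0,-0.15]]'
python3 - <<'E'
from h import *
from rig import r,eyes
s=r.sense(); f=eyes.grab_frame("wrist"); pickle.dump((s,f),open("w9.pkl","wb")); print(s["eef_pos"],s["tcp_rot"])
hsv=cv2.cvtColor(f["img"],cv2.COLOR_BGR2HSV)
u0=proj(f,(431.2,-60.4,44),s)[0]; print("pred px",u0,"hsv",hsv[int(u0[1])-9:int(u0[1])+10:3,int(u0[0])].tolist())
m=cv2.inRange(hsv,(8,90,40),(20,255,255)); m[:, :]=m
n,l,st,c=cv2.connectedComponentsWithStats(m)
for i in range(1,n):
    if st[i,4]>150 and np.hypot(*(c[i]-u0))<80:
        cs=cv2.findContours((l==i).astype('uint8'),0,2)[0][0]; rc=cv2.minAreaRect(cs); bx=cv2.boxPoints(rc)
        w=ray(f,bx,44,s)[:,:2]; print(st[i],np.round(bx,1).tolist(),np.round(w,1).tolist(),w.mean(0))
E
```

```text
clock: 27.35
eef_pos: [697.6, 26.1, 229.2]
tcp_rot: [-3.139, -0.002, 2.131]
contact_force: [-0.8, -0.4, -0.4]
opening: 0.577
grasp_force: 0.0
clock: 28.15
eef_pos: [426.8, -62.0, 181.1]
tcp_rot: [-3.141, -0.0, 2.137]
contact_force: [0.8, -0.2, -0.1]
opening: 0.572
grasp_force: 0.0
clock: 28.35
eef_pos: [431.0, -61.2, 181.2]
tcp_rot: [-3.141, -0.001, 2.135]
contact_force: [-0.0, -0.6, 0.6]
opening: 0.568
grasp_force: 0.0
[431.02145964 -61.15150919 181.21485055] [-3.14051831e+00 -9.49489139e-04  2.13523371e+00]
pred px [251.89404738 186.47450364] hsv [[16, 151, 133], [15, 153, 133], [16, 151, 133], [16, 151, 133], [16, 156, 132], [15, 153, 133], [16, 155, 132]]
[ 237  156   33   52 1537] [[236.0, 206.5], [238.89999389648438, 155.39999389648438], [269.70001220703125, 157.1999969482422], [266.8999938964844, 208.1999969482422]] [[429.0, -86.8], [404.3, -41.0], [429.9, -26.7], [456.3, -71.7]] [429.86160885 -56.55694856]
```

```bash
python3 -m inch '[[0.0035,0.0015,0.03,0,0,2.5,0.05],[0,0,0.04,0,0,0,0.05],[0,0,0.04,0,0,0,0.05],[0,0,0.0215,0,0,0,0.05],[0,0,0,0,0,0,0.05],[0,0,0,0,0,0,0.05]]' 60
python3 -m inch '[[0,0,0,0,0,0,1],[0,0,0,0,0,0,1],[0,0,0,0,0,0,1],[0,0,0,0,0,0,1],[0,0,0,0,0,0,1],[0,0,0,0,0,0,1]]' 60
python3 -m inch '[[0,0,-0.02,0,0,0,1],[0,0,-0.04,0,0,0,1],[0,0,-0.04,0,0,0,1],[0,0,-0.04,0,0,0,1],[0,0,0,0,0,0,1],[0,0,0,0,0,0,1]]' 60
python3 - <<'E'
from h import *
from rig import r
s=r.sense(); print(go(s,s["eef_pos"],.4786+np.pi))
E
```

```text
clock: 29.0
eef_pos: [431.6, -57.4, 50.5]
tcp_rot: [3.141, 0.0, 2.09]
contact_force: [0.1, -0.1, 0.0]
opening: 0.476
grasp_force: 0.0
clock: 29.6
eef_pos: [432.0, -57.5, 51.5]
tcp_rot: [3.139, 0.002, 2.089]
contact_force: [0.0, 0.6, 9.6]
opening: 0.334
grasp_force: 60.2
clock: 30.2
eef_pos: [431.2, -57.6, 191.5]
tcp_rot: [3.138, 0.003, 2.089]
contact_force: [-0.3, 0.2, -0.5]
opening: 0.33
grasp_force: 59.4
(array([0., 0., 0.]), array([  0. ,   0.3, -87.7]))
```

```bash
python3 -m inch '[[0,0,0,0,0,-8,1],[0,0,0,0,0,-8,1],[0,0,0,0,0,-8,1],[0,0,0,0,0,-8,1],[0,0,0,0,0,-8,1],[0,0,0,0,0,-8,1],[0,0,0,0,0,-8,1],[0,0,0,0,0,-8,1]]'
python3 -m inch '[[0,0,0,0,0,-8,1],[0,0,0,0,0,-8,1],[0,0,0,0,0,-7.7,1],[-0.0355,0.0027,0,0,0,0,1],[-0.0355,0.0027,0,0,0,0,1],[-0.0355,0.0027,0,0,0,0,1],[-0.0355,0.0027,0,0,0,0,1],[0,0,0,0,0,0,1]]'
python3 -m inch '[[0,0,0,0,0,0,1],[0,0,0,0,0,0,1]]'
python3 - <<'E'
from h import *
from rig import r,eyes
s=r.sense(); f=eyes.grab_frame("wrist"); pickle.dump((s,f),open("w10.pkl","wb"))
print(go(s,[552,17.4,49.5],.4786+np.pi))
E
```

```text
clock: 31.0
eef_pos: [429.4, -57.3, 188.6]
tcp_rot: [3.141, -0.002, -3.071]
contact_force: [0.1, -0.6, -0.4]
opening: 0.33
grasp_force: 59.4
clock: 31.8
eef_pos: [554.1, 19.4, 188.7]
tcp_rot: [3.141, 0.001, -2.662]
contact_force: [0.4, 0.4, -0.2]
opening: 0.33
grasp_force: 59.4
clock: 32.0
eef_pos: [549.8, 17.1, 188.8]
tcp_rot: [3.141, -0.002, -2.663]
contact_force: [-0.1, 0.0, -0.8]
opening: 0.328
grasp_force: 59.4
(array([-0.0024, -0.0009,  0.1393]), array([ 0.1, -0.1, -0. ]))
```

```bash
python3 -m inch '[[-0.0024,-0.0009,0.03,0,0,0,1],[0,0,0.035,0,0,0,1],[0,0,0.035,0,0,0,1],[0,0,0.02,0,0,0,1],[0,0,0.01,0,0,0,1],[0,0,0.006,0,0,0,1],[0,0,0,0,0,0,1],[0,0,0,0,0,0,1]]'
python3 -m inch '[[0,0,0.002,0,0,0,1],[0,0,0,0,0,0,1]]'
```

```text
clock: 32.85
eef_pos: [554.6, 17.7, 54.8]
tcp_rot: [-3.141, 0.001, -2.663]
contact_force: [-0.4, 0.7, -0.3]
opening: 0.328
grasp_force: 59.4
clock: 33.05
eef_pos: [554.4, 17.8, 52.4]
tcp_rot: [-3.141, 0.001, -2.663]
contact_force: [-0.1, -0.4, -0.3]
opening: 0.331
grasp_force: 59.4
```

```bash
python3 -m inch '[[0.002,0,0,0,0,0,1],[0,0,0.002,0,0,0,1],[0,0,0,0,0,0,1]]'
python3 -m inch '[[0,0,0,0,0,0,0.25],[0,0,0,0,0,0,0.25],[0,0,0,0,0,0,0.25]]'
python3 -m inch '[[0,0,-0.015,0,0,0,0.25],[0,0,-0.03,0,0,0,0.25],[0,0,-0.04,0,0,0,0.2],[0,0,-0.03,0,0,0,0.2],[0,0,0,0,0,7.5,0.2],[0,0,0,0,0,7.5,0.2],[0,0,0,0,0,7.5,0.2],[0,0,0,0,0,7.5,0.2]]'
python3 -m inch '[[0,0,0,0,0,6,0.2],[0,0,0,0,0,0,0.2]]'
python3 - <<'E'
from h import *
from rig import r,eyes
s=r.sense(); f=eyes.grab_frame("wrist"); pickle.dump((s,f),open("w11.pkl","wb")); print(s["eef_pos"])
a=np.radians(-8.6);print(go(s,[600.8+98*np.cos(a),42.7+98*np.sin(a),79],.4786+np.radians(144)))
E
```

```text
clock: 33.35
eef_pos: [552.0, 16.9, 49.6]
tcp_rot: [3.141, -0.0, -2.663]
contact_force: [0.5, -0.5, -0.3]
opening: 0.335
grasp_force: 59.4
clock: 33.65
eef_pos: [552.2, 16.9, 49.8]
tcp_rot: [-3.142, 0.0, -2.663]
contact_force: [0.0, -0.3, -0.4]
opening: 0.377
grasp_force: 0.0
clock: 34.45
eef_pos: [552.3, 16.9, 166.1]
tcp_rot: [3.142, 0.001, 3.091]
contact_force: [0.2, 0.6, -0.3]
opening: 0.402
grasp_force: 0.0
clock: 34.65
eef_pos: [552.4, 16.9, 165.9]
tcp_rot: [3.141, 0.001, 2.99]
contact_force: [1.2, -0.0, 0.4]
opening: 0.401
grasp_force: 0.0
[552.35474749  16.91197133 165.8776    ]
(array([-0.1419,  0.0329,  0.087 ]), array([ 0. ,  0.1, -0.1]))
```

```bash
python3 -m inch '[[-0.0475,0.011,0,0,0,0,0.2],[-0.0475,0.011,0,0,0,0,0.2],[-0.0469,0.0109,0,0,0,0,0.2],[0,0,0.04,0,0,0,0.2],[0,0,0.035,0,0,0,0.2],[0,0,0.012,0,0,0,0.2],[0,0,0,0,0,0,0.2],[0,0,0,0,0,0,0.2]]'
python3 -m inch '[[0,0,0,0,0,0,1],[0,0,0,0,0,0,1],[0,0,0,0,0,0,1],[0,0,0,0,0,0,1],[0,0,0,0,0,0,1]]' 60
python3 -m inch '[[0,0,-0.005,0,0,0,1],[0,0,-0.005,0,0,0,1],[0,0,-0.005,0,0,0,1],[0,0,0,0,0,0,1],[0,0,0,0,0,0,1]]'
python3 -m inch '[[0.00095,0.01364,0,0,0,-8,1],[0.00095,0.01364,0,0,0,-8,1]]'
```

```text
clock: 35.5
eef_pos: [698.1, 28.3, 79.3]
tcp_rot: [3.141, 0.001, 2.993]
contact_force: [0.4, 0.4, 1.0]
opening: 0.404
grasp_force: 0.0
clock: 36.0
eef_pos: [698.8, 28.3, 80.4]
tcp_rot: [3.141, 0.004, 2.992]
contact_force: [-1.0, -0.4, 8.0]
opening: 0.198
grasp_force: 58.4
clock: 36.5
eef_pos: [698.4, 28.2, 93.3]
tcp_rot: [3.141, 0.002, 2.992]
contact_force: [6.9, -0.8, -3.6]
opening: 0.198
grasp_force: 58.7
clock: 36.7
eef_pos: [698.9, 55.5, 93.1]
tcp_rot: [-3.141, 0.003, -3.008]
contact_force: [4.9, -0.7, -3.5]
opening: 0.2
grasp_force: 58.7
```

```bash
python3 -m inch '[[0.00095,0.01364,0,0,0,-8,1],[0.00095,0.01364,0,0,0,-8,1],[0.00095,0.01364,0,0,0,-8,1],[0.00095,0.01364,0,0,0,-8,1],[0.00095,0.01364,0,0,0,-8,1],[0.00095,0.01364,0,0,0,-8,1],[0.00095,0.01364,0,0,0,-8,1],[0,0,0,0,0,0,1]]'
python3 - <<'E'
from h import *
from rig import r
s=r.sense(); d=s["eef_pos"][:2]-np.array([600.8,42.7]); print(np.hypot(*d),np.degrees(np.arctan2(d[1],d[0])),"want",63.4)
a=np.radians(63.4);print(go(s,[600.8+98*np.cos(a),42.7+98*np.sin(a),s["eef_pos"][2]],.4786+np.radians(216)))
E
```

```text
clock: 37.5
eef_pos: [643.5, 132.4, 92.8]
tcp_rot: [3.141, 0.001, -2.029]
contact_force: [4.7, 4.6, -4.2]
opening: 0.198
grasp_force: 58.8
99.31522131485661 64.52111366219033 want 63.4
(array([ 0.0013, -0.0019, -0.    ]), array([0. , 0.1, 0.3]))
```

```bash
python3 -m inch '[[0.001,-0.0016,0,0,0,0,1],[0,0,0.005,0,0,0,1],[0,0,0.005,0,0,0,1],[0,0,0.003,0,0,0,1],[0,0,0,0,0,0,1],[0,0,0,0,0,0,1]]'
python3 -m inch '[[0,0,0,0,0,0,0.1],[0,0,0,0,0,0,0.1],[0,0,0,0,0,0,0.1]]'
python3 -m inch '[[0,0,-0.03,0,0,0,0.1],[0,0,-0.04,0,0,0,-0.1],[0,0,-0.04,0,0,0,-0.15],[0,0,-0.03,0,0,0,-0.15],[0,0,0,0,0,0,-0.15],[0,0,0,0,0,0,-0.15]]'
python3 - <<'E'
from h import *
from rig import r,eyes
s=r.sense(); f=eyes.grab_frame("wrist"); pickle.dump((s,f),open("w12.pkl","wb")); print(s["eef_pos"])
g=cv2.cvtColor(f["img"],cv2.COLOR_BGR2GRAY); a=np.radians(63.4)
u=proj(f,(600.8+98*np.cos(a),42.7+98*np.sin(a),74),s)[0]; u2=proj(f,(600.8+98*np.cos(a),42.7+98*np.sin(a),82),s)[0]; print(u,u2)
x,y=int(u[0]),int(u[1]); m=(g[y-25:y+25,x-25:x+25]<38).astype('uint8'); n,l,st,c=cv2.connectedComponentsWithStats(m)
print([(st[i].tolist(),(c[i]+[x-25,y-25]).round(1).tolist()) for i in range(1,n) if st[i,4]>20])
# a in top picture
t=eyes.grab_frame("top"); pickle.dump(t,open("t12.pkl","wb"))
E
```

```text
clock: 38.1
eef_pos: [646.4, 130.7, 80.5]
tcp_rot: [-3.141, 0.003, -2.035]
contact_force: [4.0, 8.9, -0.8]
opening: 0.198
grasp_force: 59.2
clock: 38.4
eef_pos: [644.8, 128.7, 79.7]
tcp_rot: [3.141, -0.001, -2.035]
contact_force: [0.2, 1.1, 0.5]
opening: 0.449
grasp_force: 0.0
clock: 39.0
eef_pos: [645.3, 128.7, 220.2]
tcp_rot: [-3.141, 0.0, -2.035]
contact_force: [-0.7, 0.6, 0.0]
opening: 0.575
grasp_force: 0.0
[645.30208766 128.72467793 220.21466204]
[252.78872213 184.87341873] [252.83334629 187.30392385]
[([17, 14, 17, 21, 295], [251.9, 182.8])]
```

```bash
python3 -m inch '[[0,0,0,0,0,8,-0.15],[0,0,0,0,0,8,-0.15],[0,0,0,0,0,8,-0.15],[0,0,0,0,0,8,-0.15],[0,0,0,0,0,8,-0.15],[0,0,0,0,0,0,-0.15]]'
python3 -m inch '[[0.0293,0.0304,0,0,0,0,-0.15],[0.0293,0.0304,0,0,0,0,-0.15],[0.0293,0.0304,0,0,0,0,-0.15],[0.0293,0.0304,0,0,0,0,-0.15],[0.0293,0.0304,0,0,0,0,-0.15],[0.0293,0.0304,0,0,0,0,-0.15],[0.0293,0.0304,0.03,0,0,0,-0.15],[0,0,0.03,0,0,0,-0.15]]'
python3 -m inch '[[0,0,0,0,0,0,-0.15],[0,0,0,0,0,0,-0.15]]'
python3 - <<'E'
from h import *
from rig import r,eyes
s=r.sense(); f=eyes.grab_frame("wrist"); pickle.dump((s,f),open("w13.pkl","wb")); print(s["eef_pos"],s["tcp_rot"])
hsv=cv2.cvtColor(f["img"],cv2.COLOR_BGR2HSV); im=f["img"].copy()
u=np.array([np.cos(.40),np.sin(.40)]);v=np.array([u[1],-u[0]])
for i,j in [(1,1),(1,-1),(-1,1),(-1,-1)]:
    p=proj(f,np.r_[np.array([373,244])+25*i*u+15*j*v,22],s)[0]; print(p.round(1)); cv2.circle(im,tuple(int(t) for t in p),2,(0,0,255),1)
u0=proj(f,(373,244,22),s)[0].astype(int); cr=im[max(u0[1]-70,0):u0[1]+70,u0[0]-90:u0[0]+90]
print("crop origin",u0[0]-90,max(u0[1]-70,0),cr.shape)
cv2.imwrite("pics/w13.png",cv2.resize(cr,None,fx=4,fy=4,interpolation=cv2.INTER_CUBIC))
E
```

```text
clock: 39.7
eef_pos: [644.5, 128.7, 217.9]
tcp_rot: [3.141, -0.003, -2.735]
contact_force: [-0.0, -0.1, -0.6]
opening: 0.578
grasp_force: 0.0
clock: 40.5
eef_pos: [370.0, 242.8, 160.1]
tcp_rot: [3.141, -0.001, -2.726]
contact_force: [1.0, -0.1, 0.1]
opening: 0.575
grasp_force: 0.0
clock: 40.7
eef_pos: [374.0, 242.0, 160.7]
tcp_rot: [-3.141, -0.002, -2.731]
contact_force: [0.1, -0.3, -0.2]
opening: 0.577
grasp_force: 0.0
[374.02776135 242.03742574 160.72828796] [-3.14123528e+00 -1.55917950e-03 -2.73055542e+00]
[238.5 209.5]
[268.  209.7]
[238.3 161.2]
[269.6 161.5]
crop origin 163 116 (140, 180, 3)
```

View pics/w13.png

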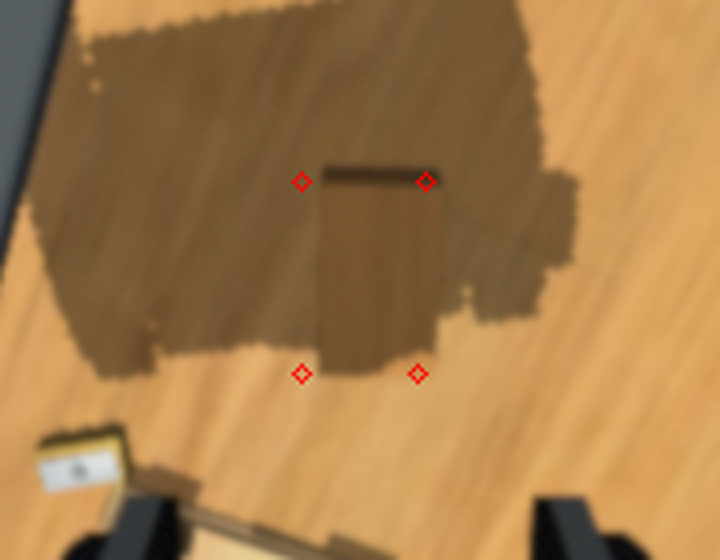

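block_a's top spans crop x 318–439 and y 183–374, so it sits about 4 mm to the right (tool +y) of the predicted dots. I'll shift +6 mm in tool y. The sharpener, at the lower left, is clear.

```bash
python3 -m inch '[[0,0.0063,0.03,0,0,0,-0.15],[0,0,0.04,0,0,0,-0.1],[0,0,0.04,0,0,0,-0.1],[0,0,0.022,0,0,0,-0.1],[0,0,0,0,0,0,-0.1],[0,0,0,0,0,0,-0.1]]' 60
python3 -m inch '[[0,0,0,0,0,0,1],[0,0,0,0,0,0,1],[0,0,0,0,0,0,1],[0,0,0,0,0,0,1],[0,0,0,0,0,0,1],[0,0,0,0,0,0,1]]' 60
python3 -m inch '[[0,0,-0.02,0,0,0,1],[0,0,-0.04,0,0,0,1],[0,0,-0.04,0,0,0,1],[0,0,-0.04,0,0,0,1],[0,0,-0.02,0,0,0,1],[0,0,0,0,0,0,1],[0,0,0,0,0,0,1]]' 60
python3 - <<'E'
from h import *
from rig import r
s=r.sense(); print(go(s,[552,17.4,188],.4786+np.pi))
E
```

```text
clock: 41.35
eef_pos: [372.7, 248.2, 29.7]
tcp_rot: [3.142, 0.001, -2.733]
contact_force: [0.0, 0.7, -0.1]
opening: 0.55
grasp_force: 0.0
clock: 41.95
eef_pos: [372.9, 248.7, 30.7]
tcp_rot: [3.141, 0.004, -2.733]
contact_force: [0.7, -1.8, 6.7]
opening: 0.331
grasp_force: 58.9
clock: 42.65
eef_pos: [371.8, 248.1, 189.9]
tcp_rot: [3.141, 0.003, -2.733]
contact_force: [-1.1, -0.5, -0.6]
opening: 0.329
grasp_force: 59.7
(array([-0.0737, -0.2833,  0.002 ]), array([ 0. ,  0.2, -4. ]))
```

```bash
python3 -m inch '[[-0.0105,-0.0404,0,0,0,0,1],[-0.0105,-0.0404,0,0,0,0,1],[-0.0105,-0.0404,0,0,0,0,1],[-0.0105,-0.0404,0,0,0,0,1],[-0.0105,-0.0404,0,0,0,0,1],[-0.0105,-0.0404,0,0,0,0,1],[-0.0107,-0.0409,0,0,0,0,1],[0,0,0,0,0,-4,1]]'
python3 -m inch '[[0,0,0,0,0,0,1],[0,0,0,0,0,0,1],[0,0,0,0,0,0,1]]'
python3 - <<'E'
from h import *
from rig import r
s=r.sense(); print(go(s,[552,17.4,55],.4786+np.pi))
E
```

```text
clock: 43.45
eef_pos: [553.9, 13.7, 187.6]
tcp_rot: [-3.141, -0.0, -2.666]
contact_force: [0.4, 1.0, -1.0]
opening: 0.326
grasp_force: 59.8
clock: 43.75
eef_pos: [550.8, 17.9, 188.3]
tcp_rot: [3.141, -0.001, -2.664]
contact_force: [-0.4, 0.1, 0.4]
opening: 0.33
grasp_force: 59.8
(array([-0.001 , -0.001 ,  0.1333]), array([ 0. , -0.1, -0. ]))
```

```bash
python3 -m inch '[[-0.001,-0.001,0.03,0,0,0,1],[0,0,0.035,0,0,0,1],[0,0,0.035,0,0,0,1],[0,0,0.02,0,0,0,1],[0,0,0.0133,0,0,0,1],[0,0,0,0,0,0,1],[0,0,0,0,0,0,1],[0,0,0,0,0,0,1]]'
python3 -m inch '[[0,0,0.002,0,0,0,1],[0,0,0.002,0,0,0,1],[0,0,0,0,0,0,1],[0,0,0,0,0,0,1]]'
```

```text
clock: 44.55
eef_pos: [553.9, 17.0, 56.8]
tcp_rot: [-3.141, 0.002, -2.663]
contact_force: [-1.3, -0.8, -0.3]
opening: 0.33
grasp_force: 59.8
clock: 44.95
eef_pos: [553.0, 16.8, 51.6]
tcp_rot: [-3.142, 0.0, -2.663]
contact_force: [-0.0, -0.7, -0.4]
opening: 0.327
grasp_force: 59.8
```

```bash
python3 -m inch '[[0,0,0,0,0,0,0.25],[0,0,0,0,0,0,0.25],[0,0,0,0,0,0,0.25]]'
python3 -m inch '[[0,0,-0.015,0,0,0,0.25],[0,0,-0.03,0,0,0,0.25],[0,0,-0.04,0,0,0,0.2],[0,0,-0.03,0,0,0,0.2],[0,0,0,0,0,8,0.2],[0,0,0,0,0,8,0.2],[0,0,0,0,0,8,0.2],[0,0,0,0,0,8,0.2]]'
python3 -m inch '[[0,0,0,0,0,8,0.2],[0,0,0,0,0,8,0.2],[0,0,0,0,0,6,0.2],[0,0,0,0,0,0,0.2],[0,0,0,0,0,0,0.2]]'
python3 - <<'E'
from h import *
from rig import r,eyes
s=r.sense(); f=eyes.grab_frame("wrist"); pickle.dump((s,f),open("w14.pkl","wb")); print(s["eef_pos"])
a=np.radians(63.4);print(go(s,[600.8+98*np.cos(a),42.7+98*np.sin(a),79],np.radians(153.4)))
hsv=cv2.cvtColor(f["img"],cv2.COLOR_BGR2HSV); p=proj(f,(552,17.4,42),s)[0]; print(p)
E
```

```text
clock: 45.25
eef_pos: [553.0, 16.8, 51.5]
tcp_rot: [-3.142, 0.0, -2.663]
contact_force: [0.3, 0.1, -0.1]
opening: 0.375
grasp_force: 0.0
clock: 46.05
eef_pos: [553.1, 16.8, 167.8]
tcp_rot: [3.142, 0.001, 3.056]
contact_force: [0.9, -0.2, -0.6]
opening: 0.404
grasp_force: 0.0
clock: 46.55
eef_pos: [553.1, 16.8, 167.3]
tcp_rot: [3.141, 0.001, 2.681]
contact_force: [0.3, 0.8, 0.0]
opening: 0.401
grasp_force: 0.0
[553.09965974  16.81214976 167.25320801]
(array([-0.0315,  0.1424,  0.0883]), array([0. , 0. , 0.2]))
[251.18170437 189.28015471]
```

```bash
python3 -m inch '[[-0.0079,0.0356,0,0,0,0,0.2],[-0.0079,0.0356,0,0,0,0,0.2],[-0.0079,0.0356,0,0,0,0,0.2],[-0.0078,0.0356,0,0,0,0,0.2],[0,0,0.04,0,0,0,0.2],[0,0,0.035,0,0,0,0.2],[0,0,0.0125,0,0,0,0.2],[0,0,0,0,0,0,0.2]]'
python3 -m inch '[[0,0,0,0,0,0,0.2],[0,0,0,0,0,0,0.2]]'
python3 - <<'E'
from h import *
from rig import r
s=r.sense(); a=np.radians(63.4);print(go(s,[600.8+98*np.cos(a),42.7+98*np.sin(a),79],np.radians(153.4)))
s,f=pickle.load(open("w14.pkl","rb")); hsv=cv2.cvtColor(f["img"],cv2.COLOR_BGR2HSV)
print(hsv[189,251],hsv[189,230:275:4].tolist())
v=hsv[189,251].astype(int); m=cv2.inRange(hsv,(10,int(v[1])-22,int(v[2])-25),(20,int(v[1])+40,int(v[2])+25)); n,l,st,c=cv2.connectedComponentsWithStats(m); i=l[189,251]
cs=max(cv2.findContours((l==i).astype('uint8'),0,2)[0],key=cv2.contourArea); rc=cv2.minAreaRect(cs); print(st[i],rc)
hub=np.array([600.8,42.7]); d=np.array([np.cos(-2.663),np.sin(-2.663)]); t=np.array([-d[1],d[0]])
q=ray(f,cv2.boxPoints(rc),42,s)[:,:2]-hub; print(np.round(np.c_[q@d,q@t],1).tolist())
E
```

```text
clock: 47.4
eef_pos: [643.5, 129.7, 77.3]
tcp_rot: [-3.139, -0.003, 2.679]
contact_force: [-0.1, 0.4, 0.5]
opening: 0.404
grasp_force: 0.0
clock: 47.6
eef_pos: [646.2, 130.1, 81.1]
tcp_rot: [3.14, 0.002, 2.677]
contact_force: [0.4, 0.7, 0.3]
opening: 0.402
grasp_force: 0.0
(array([ 0.0015, -0.0005,  0.0021]), array([0.1, 0.1, 0. ]))
[ 15 157 115] [[16, 155, 120], [16, 154, 119], [16, 153, 120], [15, 152, 119], [16, 156, 116], [16, 159, 114], [16, 158, 116], [16, 155, 120], [16, 153, 118], [15, 156, 116], [16, 155, 117], [15, 153, 108]]
[ 220  162   59   53 1576] ((248.8663787841797, 188.1861114501953), (53.196781158447266, 31.034931182861328), 35.67640686035156)
[[82.2, 15.0], [82.4, -14.6], [32.3, -14.3], [30.6, 16.5]]
```

block_a lies flat and centred (radial 31–82 mm, tangential ±15 mm). Now the last index turn.

```bash
python3 -m inch '[[0.001,-0.0005,0.001,0,0,0,0.2],[0,0,0,0,0,0,1],[0,0,0,0,0,0,1],[0,0,0,0,0,0,1],[0,0,0,0,0,0,1],[0,0,0,0,0,0,1]]' 60
python3 -m inch '[[0,0,-0.005,0,0,0,1],[0,0,-0.005,0,0,0,1],[0,0,-0.005,0,0,0,1],[0,0,0,0,0,0,1],[0,0,0,0,0,0,1]]'
python3 -m inch '[[0.01364,-0.00095,0,0,0,-8,1],[0.01364,-0.00095,0,0,0,-8,1]]'
```

```text
clock: 48.2
eef_pos: [645.3, 130.9, 79.5]
tcp_rot: [3.139, 0.002, 2.677]
contact_force: [1.0, 5.1, 6.8]
opening: 0.196
grasp_force: 58.8
clock: 48.7
eef_pos: [644.7, 131.0, 93.3]
tcp_rot: [3.139, 0.001, 2.677]
contact_force: [3.7, 6.1, -4.1]
opening: 0.198
grasp_force: 58.7
clock: 48.9
eef_pos: [618.3, 139.8, 92.9]
tcp_rot: [3.14, 0.001, 2.962]
contact_force: [2.4, 4.5, -4.1]
opening: 0.201
grasp_force: 58.8
```

```bash
python3 -m inch '[[0.01364,-0.00095,0,0,0,-8,1],[0.01364,-0.00095,0,0,0,-8,1],[0.01364,-0.00095,0,0,0,-8,1],[0.01364,-0.00095,0,0,0,-8,1],[0.01364,-0.00095,0,0,0,-8,1],[0.01364,-0.00095,0,0,0,-8,1],[0.01364,-0.00095,0,0,0,-8,1],[0,0,0,0,0,0,1]]'
python3 - <<'E'
from h import *
from rig import r
s=r.sense(); d=s["eef_pos"][:2]-np.array([600.8,42.7]); print(np.hypot(*d),np.degrees(np.arctan2(d[1],d[0])),"want",135.4)
a=np.radians(135.4);print(go(s,[600.8+98*np.cos(a),42.7+98*np.sin(a),s["eef_pos"][2]],np.radians(225.4)))
E
```

```text
clock: 49.7
eef_pos: [529.4, 110.2, 92.9]
tcp_rot: [-3.141, -0.001, -2.345]
contact_force: [2.0, 0.7, -4.1]
opening: 0.203
grasp_force: 59.1
98.2591971735371 136.63714673827275 want 135.4
(array([-0.0021, -0.0002, -0.    ]), array([-0. , -0. ,  0.2]))
```

```bash
python3 -m inch '[[-0.0018,0,0,0,0,0,1],[0,0,0.005,0,0,0,1],[0,0,0.005,0,0,0,1],[0,0,0.003,0,0,0,1],[0,0,0,0,0,0,1],[0,0,0,0,0,0,1]]'
python3 -m inch '[[0,0,0,0,0,0,0.1],[0,0,0,0,0,0,0.1],[0,0,0,0,0,0,0.1]]'
python3 -m inch '[[0,0,-0.03,0,0,0,0.1],[0,0,-0.04,0,0,0,0.1],[0,0,-0.04,0,0,0,0],[0,0,-0.03,0,0,0,0],[0,0,0,0,0,0,0],[0,0,0,0,0,0,0]]'
python3 - <<'E'
from h import *
from rig import r,eyes
s=r.sense(); f=eyes.grab_frame("wrist"); pickle.dump((s,f),open("w15.pkl","wb")); print(s["eef_pos"])
g=cv2.cvtColor(f["img"],cv2.COLOR_BGR2GRAY); a=np.radians(135.4); k=(600.8+98*np.cos(a),42.7+98*np.sin(a))
for z in (74,82): print(z,proj(f,(*k,z),s)[0])
x,y=proj(f,(*k,74),s)[0].astype(int); m=(g[y-25:y+25,x-25:x+25]<38).astype('uint8'); n,l,st,c=cv2.connectedComponentsWithStats(m)
print([(st[i].tolist(),(c[i]+[x-25,y-25]).round(1).tolist()) for i in range(1,n) if st[i,4]>20])
# home reference from w12 scaled
E
```

```text
clock: 50.3
eef_pos: [531.6, 112.5, 79.8]
tcp_rot: [-3.142, -0.0, -2.349]
contact_force: [0.9, -1.0, -3.0]
opening: 0.199
grasp_force: 59.2
clock: 50.6
eef_pos: [531.3, 112.7, 80.2]
tcp_rot: [3.141, 0.0, -2.349]
contact_force: [0.1, 0.5, 0.7]
opening: 0.45
grasp_force: 0.0
clock: 51.2
eef_pos: [531.5, 112.7, 220.6]
tcp_rot: [-3.141, 0.001, -2.349]
contact_force: [-0.0, -0.2, 0.4]
opening: 0.501
grasp_force: 0.0
[531.50714707 112.65579295 220.55361299]
74 [251.0338626  182.47920491]
82 [251.03099105 184.85236098]
[([17, 15, 18, 20, 282], [251.6, 181.7])]
```

```bash
python3 -m inch '[[0,0,-0.03,0,0,0,0],[0,0,-0.03,0,0,0,0],[0.04,-0.009,0,0,0,0,0],[0.04,-0.009,0,0,0,0,0],[0.04,-0.009,0,0,0,0,0],[0.04,-0.009,0,0,0,0,0],[0.04,-0.009,0,0,0,0,0],[0.04,-0.009,0,0,0,0,0]]'
python3 -m inch '[[0.04,-0.009,0,0,0,0,0],[0.04,-0.009,0,0,0,0,0],[0.04,-0.009,0,0,0,0,0],[0.04,-0.009,0,0,0,0,0],[0,0,0,0,0,0,0],[0,0,0,0,0,0,0],[0,0,0,0,0,0,0]]'
python3 - <<'E'
from h import *
from rig import r,eyes
a=np.radians(135.4); k=(600.8+98*np.cos(a),42.7+98*np.sin(a))
b=np.radians(-152.6); k0=(600.8+98*np.cos(b),42.7+98*np.sin(b))
def blob(f,k,tag):
    g=cv2.cvtColor(f["img"],cv2.COLOR_BGR2GRAY); h=[proj(f,(*k,z))[0] for z in (50,62,74,82)]
    x,y=h[1].astype(int); w=18; sub=g[y-w:y+w,x-w:x+w]; m=(sub<45).astype('uint8'); n,l,st,c=cv2.connectedComponentsWithStats(m)
    print(tag,np.round(h,1).tolist(),[((st[i][:4]+[x-w,y-w,0,0]).tolist(),int(st[i,4]),(c[i]+[x-w,y-w]).round(1).tolist()) for i in range(1,n) if st[i,4]>15])
for n in ("top","side"):
    f0=pickle.load(open(n+".pkl","rb")); f=eyes.grab_frame(n); pickle.dump(f,open(n+"_end.pkl","wb"))
    blob(f0,k0,n+" start"); blob(f,k,n+" end")
    if n=="top":
        # moved-pixel check: blocks gone, bystanders still
        d=cv2.absdiff(f0["img"],f["img"]).max(2)
        for nm,p,z in [("a",(373,246),22),("b",(431,-58),44),("c",(613,-154),22),("cube",(466,-206),34),("eraser",(379,-65),35),("sharp",(453,193),13),("weight",(339,-255),46)]:
            u=proj(f,(*p,z))[0].astype(int); print(nm,d[u[1]-5:u[1]+6,u[0]-5:u[0]+6].mean().round(1))
print(r.sense()["eef_pos"])
E
```

```text
clock: 52.05
eef_pos: [399.5, -97.1, 278.5]
tcp_rot: [3.139, -0.001, -2.349]
contact_force: [0.7, -0.9, 0.3]
opening: 0.506
grasp_force: 0.0
clock: 52.75
eef_pos: [314.7, -234.7, 279.2]
tcp_rot: [3.14, 0.0, -2.348]
contact_force: [-0.4, 0.4, -0.1]
opening: 0.498
grasp_force: 0.0
top start [[269.3, 183.5], [269.3, 182.7], [269.3, 181.9], [269.3, 181.4]] []
top end [[219.8, 177.4], [219.2, 176.6], [218.6, 175.7], [218.2, 175.1]] [([216, 172, 7, 9], 20, [218.8, 176.8])]
a 14.9
b 60.5
c 17.0
cube 5.2
eraser 4.9
sharp 5.2
weight 31.4
side start [[261.8, 196.1], [261.8, 191.9], [261.9, 187.7], [261.9, 184.8]] []
side end [[228.3, 214.5], [228.2, 210.1], [228.0, 205.6], [227.9, 202.6]] []
[ 315.10180835 -234.4879144   279.56387024]
```

```bash
python3 - <<'E'
from h import *
for n,x,y in (("side",262,192),("side_end",228,210)):
    g=cv2.cvtColor(pickle.load(open(n+".pkl","rb"))["img"],cv2.COLOR_BGR2GRAY)
    print(n,"rows from",y-16); print(g[y-16:y+14,x-7:x+9:2])
E
```

```text
side rows from 176
[[ 73 112 183 188 186 124  80  70]
 [ 75  87  76 162 129  72  78  71]
 [ 82  82  73  73  83  71  75  69]
 [ 74  82  71  85  78  70  72  69]
 [ 73  78  73  81  78  68  68 112]
 [ 78  74  71  77  74  69  85 203]
 [171  94  73  72  72  85 205 208]
 [202 202  92  75  77 200 202 201]
 [201 200 202 139 142 202 202 200]
 [200 203 199 203 205 202 202 205]
 [193 194 198 196 197 203 204 203]
 [195 194 185  78  79 164 204 202]
 [199 196  55  54  53  61 199 201]
 [202 199  53  53  56  61 197 202]
 [195 197  48  51  54  52 194 196]
 [211 192  45  45  45  47 194 194]
 [231 195  46  45  46  48 195 193]
 [171 197  44  48  46  47 199 194]
 [104 215  47  44  46  49 199 198]
 [ 92 229  46  45  46  47 193 197]
 [ 87 165  47  45  44  54 192 194]
 [125 171  61  45  46  62 194 193]
 [163  92 184  52  58 122 191 193]
 [229 100 229 109 117 194 194 189]
 [232 103 159 107 117 192 195 195]
 [234 181 127 105  98 193 195 198]
 [233 236  95  89  95 165 196 194]
 [234 233 112 114 124 129 199 199]
 [235 231  77  95  95 114 193 197]
 [235 228  81  80  83  98 187 190]]
side_end rows from 194
[[ 89  
[... 343 characters left out ...]
 [198 201 197 152 159 200 243 240]
 [201 202 112  56  54 120 208 232]
 [200 196  55  54  54  60 195 214]
 [202 151  56  56  56  61 195 201]
 [202 152  56  54  53  52 187 197]
 [199 151  49  49  48  51 146 138]
 [148 123  49  49  50  51 132 104]
 [ 93 100  51  50  49  49 107 194]
 [ 83 102  50  49  50  50 107 150]
 [ 73 104  49  47  47  49 102 148]
 [ 70  98  47  48  46  47  74 151]
 [ 64  75  48  47  48  50  79 150]
 [ 68  76  51  48  51  62  77 153]
 [100  76  76  62  64  90  90 203]
 [106  86  98  78 126 198 198 162]
 [202 167 164  82  85  88  89  88]
 [ 89  89 101  92  96 108  90  89]
 [ 89  91 110 102 108 121  87  89]
 [ 89  91 113 128 122  92  88  91]
 [ 91 101  82 121  85  88  80  91]]
```

```bash
python3 -c "
from rig import r
print(r.sign_off())"
```

```text
the job is handed in; nothing more can be done
None
```

The job is handed in at about 53 s of the 210 s allowed, verdict not shown: all four blocks are in separate compartments, an empty one should be under the window by the turn count (not photographed after the last turn), the pin looks home in the side view, and no bystander was seen to move (the arm hid the weight in the last picture).

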